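Load a flanged stub into the welding nest and lock it in

ROBOT

A 6-joint arm with a two-finger parallel gripper is mounted at the origin on a cart in front of the work surface, level with it; the furniture and walls round the work are solid. World frame = base frame: x ahead of the robot, y to its left, z up, the work surface at z = 0. Lengths are in m, angles in rad, forces in N, time in s.
With the tool pointing down it reaches from about 0.275 to 0.875 m from the base axis. Payload 12.5 kg.
Tool frame: the origin (TCP) lies on the centre line of the jaws, within the pads' length; the fingertips stand 17 mm ahead of it and the grasp point (between the pads) lies 2 mm behind it; z points along the fingers, y is the direction in which the jaws open and shut (so a half turn about z gives the same grasp; the last joint's range is limited). The gripper opens to 85 mm and grips with 20 to 120 N. Pads are 22 mm wide; open, the fingers measure 114 mm over their backs; the gripper's body (76 mm by 85 mm) begins 54 mm behind the grasp point. The pads swing forward as they close: fully open they stand 13 mm farther back than shut.
Start: joints at [-1.209, 0.351, 1.652, -0, 1.139, -0.085], TCP at [0.238, -0.496, 0.248] pointing down, gripper open.
Joint ranges: [-2.75, 2.75], [-0.79, 2.1], [0.01, 2.65], [-1.57, 4.71], [0.07, 3.14], [-2.87, 2.87]. Speed limits (rad/s): [2.22, 2.22, 2.79, 3.14, 3.14, 3.14].

INTERFACE

Orientations are given as a unit quaternion [w, x, y, z].
In Python, from station import sense, eyes, bot gives the robot as it stands.
- The arm moves only by the tool move_arm, never from a script. Its argument "moves" is a list of rows, each a list of 7 numbers: the turn, a rotation vector about the tool's x, y, z in degrees, then the shift along the tool's x, y, z in mm, then the opening, from 0 (shut) to 1 (fully open). A call has 1 to 10 rows; each row is the pose to reach, as a shift and turn from the pose commanded when the call began, along the tool's axes at that moment; what a row does not reach only later rows make up. A row lasts 1/10 s, in which the tool goes at most 50 mm and 8.59 degrees, less where a joint would pass 70% of its speed; a pose out of reach is approached as far as the arm can. A call with a gripper value outside its range is refused whole. The fingers move at their own pace and stop on an object; the grip force is fixed at half the most. Time passes only in rows, so rows that repeat a pose let the fingers close. It gives the time, the measured TCP pose, the force and the opening at its end, in the units of the state.
- sense(): the state, without advancing time (a new reading comes with each control period).
- eyes.read_camera(name): name is "scene" or "top" or "wrist"; returns the picture (480x640x3 uint8, red, green, blue); there is no depth.
- eyes.camera_params(name): a dict with "fx", "fy", "cx", "cy" (pixels), "xyz" and "attitude" of the camera in the world; the wrist camera has in their place "T_tool_cam" (4x4, takes a point from camera to tool coordinates, whose origin is the TCP and whose axes are the flange's). Camera axes: x right, y up, looking along -z (the intrinsics and any distortion apply to the point x, -y, -z); pixel columns grow to the right and rows downward; lengths in m; the calibration is good to about 2 mm. A picture is of the moment at which its call begins: read the wrist's pose just before it. camera_params takes no time and is no camera call.
- bot.hand_in(): hands the job in, once; it reports no verdict.
Trained networks look in the newest picture that a camera, given by its name, has taken for a name from the list of things; names that differ only in an ending like _2 or _b are one class to them, and where a whole thing is asked for, a point or a joint stands for the part that bears it (a point fixed in the world has none). Each returns a list of dicts, best first, with "conf" (0 to 1); they miss things now and then, are a little off and sometimes report something else, mostly with a low value. They report only what shows in the picture. A call takes as long as a camera call.
- eyes.silhouettes(thing, camera): "mask" (480x640 bool, what is visible of it) and "location" ([column, row] in pixels, amid what is visible of it).
- eyes.landmark_of(thing, camera): "location" ([column, row] in pixels: a listed point, or the origin of a listed thing).
The state is a dict: "time_s": time; "joints": joint angles; "joint_velocities": joint speeds; "tau": joint torques, N m; "position": TCP position; "tcp_rot": TCP orientation; "contact_force": force on the tool from outside, world axes, zero at the start; "ft_torque": the same for the moment, N m; "gripper_width": finger opening in m.
Only numpy, scipy, OpenCV 4.12 (cv2) and the standard library are available. Lean on these libraries where they do the work, as an engineer would, in place of code of your own. Each camera call takes 0.05 s, during which the arm holds its last target.

TASK

Load the flanged tube stub into the welding nest on the bench: swing the yellow keeper clear of the nest's mouth, slide the flange flat under the blue lips with the notch in its rim leading, until the notch sits over the brass key and the flange is fully home against the back of the pocket, then swing the keeper fully shut behind it. Leave the other things on the bench where they stand.

Things in the scene. Friction and masses are not known exactly. Their poses are not given: they have to be found in the camera images.
- flange_center (a point): Loose aluminium flanged stub, about 0.55 kg, upright: round flange 120 mm across, 14 mm thick, with four bolt holes and an upright tube, 48 mm outside diameter, up to 80 mm above the underside (grip the tube from above, any yaw). A weld ring round the tube's foot ends 18 mm up. This point: on the tube's axis, 40 mm above the underside. +x points through the notch in the flange's rim, z up.
- flange_notch (a point): Middle of the notch in the flange's rim, 53 mm from the tube's axis along the flange's +x, 7 mm above the underside. The notch is 14 mm deep, 24 mm wide at the rim, 14 mm wide at its floor; a short red paint line on the flange points to it.
- fixture: Welding nest, fixed. Origin on the bench top, right under the seated flange's axis; +x points into the pocket (way of loading), z up. Dark base plate 10 mm thick, x -180 to 95, y -100 to 104 mm. Pocket open to -x, side walls at y = +/-62 mm, flared to +/-71 at its mouth (x = -40), back wall at x = 59 mm. Seated, the flange lies on the plate, its axis over this origin, its +x along this +x.
- lip (a point): Point on the lower inner edge of one of the two blue side lips. The lips overhang the pocket's sides in to y = +/-46 mm and its back out to x = 44 mm (nest frame); underside 27 mm, top 35 mm above the bench, screw heads 6 mm more. So the flange cannot be lowered in: it is slid in lying on the plate, with 3 mm to spare under the lips.
- apron (a point): Middle of the bare apron of the base plate before the pocket's mouth, on the plate's top (10 mm above the bench), 118 mm from the seated axis along the nest's -x. A flange set down here, tube axis over this point, is clear of the lips and can then be slid along the nest's +x into the pocket.
- key_tip (a point): Top front edge of the brass key on the middle of the pocket's back wall (x = 49 mm in the nest's frame, 25 mm above the bench). The key is 8 mm wide at its tip, 14 mm at the wall, 10 mm long, 15 mm high, and seen through a gap in the back lip between two yellow lines. The flange's notch fits over it; with the notch elsewhere the flange stops 11 mm short of home.
- keeper (a joint): Yellow bar, 16 mm wide, 12 mm high, on the base plate, that turns about an upright pivot; red handle. 0 rad: fully shut, across the mouth along the nest's -y, 2 mm behind a seated flange's rim. Grows as it swings away from the pocket (clockwise from above); 1.57: bar along the nest's -x, clear of the flange's way; in the way below about 1.4; stops at 1.7. Stays where left; 2 to 3 N moves it.
- keeper_grip (a point): Middle of the keeper's upright red handle: a round grip 21 mm in diameter, 72 mm from the pivot. This point is 56 mm above the bench; the handle's top is 74 mm, its grip's lower end 32 mm above the bench. The bar ends 28 mm beyond the handle.
- keeper_pivot (a point): Point on the keeper's upright pivot axis, 56 mm above the bench (fixed to the nest, at x = -70, y = 84 mm in its frame). The pivot screw itself ends 29 mm above the bench.
- tape_measure: Bystander: yellow tape measure standing on edge, 34 x 84 mm, 64 mm high. Origin: centre of its underside.
- spray_can: Bystander: upright white and red spray can with a yellow cap, the one that stands near the robot (not the one at the back of the bench), 67 mm in diameter, 225 mm high. Origin: centre of its underside.
- blank: Bystander: loose round pipe flange without a tube, lying flat, 90 mm in diameter, 16 mm high. Origin: centre of its underside.
- tee: Bystander: grey pipe tee lying beside the nest, 52 x 60 mm, 36 mm high. Origin: centre of its underside.
- magnet: Bystander: red welding magnet lying flat beside the nest, 83 x 90 mm, 14 mm high. Origin: centre of its underside.
- rod_box: Bystander: flat red electrode box lying behind the nest, 32 x 165 mm, 17 mm high. Origin: centre of its underside.

How it is judged:
On the way, in this order (a step that is already met when the one before it is completed fails the run):
1. the keeper is swung clear of the nest's mouth (value of joint keeper above 1.3 rad), for 0.2 s.
2. the flange is fully home in the pocket, under the lips, its notch over the key (x of flange_center in the frame of fixture between -0.004 and 0.004 m and y of flange_center in the frame of fixture between -0.005 and 0.005 m and z of flange_center in the frame of fixture between 0.046 and 0.055 m and y of flange_notch in the frame of fixture between -0.007 and 0.007 m and x of flange_notch in the frame of fixture above 0.046 m and angle between flange_center's own z axis and vertical below 0.05 rad), for 0.2 s.
At the end, for the whole second after the job is handed in: The flange lies flat under the lips, its axis within 4 mm (along the pocket) and 5 mm (across) of the seated place, its notch within 7 mm of the key's middle line, and stays there; the keeper is shut (joint below 0.1 rad) (all of step 2 and value of joint keeper below 0.1 rad and velocity of joint keeper between -0.1 and 0.1 rad/s); the robot touches nothing.
It fails at once if a bystander (tape measure, near spray can, blank flange, pipe tee, magnet or electrode box) is moved by more than 30 mm or tipped over (distance of any of tape_measure, spray_can, blank, tee, magnet, rod_box from where it was at the start of the episode above 0.03 m or angle between any of tape_measure, spray_can, blank, tee, magnet, rod_box's own z axis and vertical above 0.4 rad).
It also fails if it takes over 72 s, if anything falls off the work surface, if the arm or the gripper's body presses on something with over 40 N, if the wrist force passes 120 N, or if a joint passes its speed limit or range.

## Working session

There is one attempt and no reset: what is moved stays moved. The work goes in short steps, Python scripts to look and compute and a tool call to move; the robot and the scene stay as the last step left them, time stands still between calls to the robot, and variables do not carry over. Pictures are saved under pics/ and viewed, and the job is handed in when it is done.

Besides the shell and the picture viewer there is one more tool, called after ">>>" as name(argument=value, ...), one argument or row to a line, values as JSON. move_arm: Moves the arm, as the interface text tells. Its arguments: {"type":"object","properties":{"moves":{"type":"array","items":{"type":"array","items":{"type":"number"}}}},"required":["moves"]}

```bash
ls; mkdir -p pics
python3 - <<'E'
from station import sense, eyes, bot
import cv2
print(sense())
for c in ["scene","top","wrist"]:
    im=eyes.read_camera(c); cv2.imwrite(f"pics/{c}0.png",im[:,:,::-1])
    print(c,eyes.camera_params(c))
E
```

```text
pics
{'time_s': 0.0, 'joints': array([-1.20858787e+00,  3.51250611e-01,  1.65240035e+00,  4.99564650e-06,
        1.13910191e+00, -8.46100710e-02]), 'joint_velocities': array([ 1.20826014e-03,  6.51430924e-04, -1.53669960e-03,  1.16019302e-03,
        3.18812659e-05,  1.49395338e-06]), 'tau': array([ 1.72215696e-03, -5.06105697e+01, -2.91405487e+01,  1.16575873e-05,
        4.59184230e-03,  5.77812528e-06]), 'position': array([ 0.23756649, -0.49571347,  0.24775956]), 'tcp_rot': array([-5.74843408e-04,  9.75147845e-01,  2.21554382e-01, -7.80140708e-05]), 'contact_force': array([-0.47605635, -0.29751332,  0.25817457]), 'ft_torque': array([0.010374  , 0.03589991, 0.00587838]), 'gripper_width': 0.08548096806048733}
scene {'fx': 475.9590919390566, 'fy': 475.9590919390566, 'cx': 318.9895969434169, 'cy': 241.6300232541448, 'xyz': array([0.11415735, 0.75168382, 0.8023208 ]), 'attitude': array([-0.21939301, -0.1169682 ,  0.41891123,  0.87332613])}
top {'fx': 559.3414268937804, 'fy': 559.3414268937804, 'cx': 316.0203576853026, 'cy': 244.85932098197648, 'xyz': array([ 0.29139758, -0.06264568,  1.50154156]), 'attitude': array([ 0.73516645,  0.07861988, -0.07506528, -0.66911465])}
wrist {'fx': 378.7003564345214, 'fy': 378.7003564345214, 'cx': 310.41628366799006, 'cy': 241.30464979149525, 'T_tool_cam': array([[ 7.66911914e-04,  9.61754776e-01,  2.73910867e-01,
         6.99476321e-02],
       [ 9.99999295e-01, -9.86001963e-04,  6.62188859e-04,
         8.65949574e-04],
       [ 9.06939950e-04,  2.73910166e-01, -9.61754854e-01,
        -1.25978161e-01],
       [ 0.00000000e+00,  0.00000000e+00,  0.00000000e+00,
         1.00000000e+00]])}
```

View pics/scene0.png

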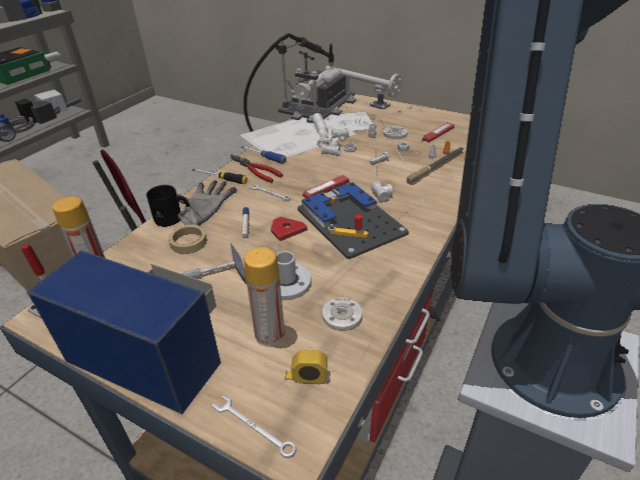

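View pics/top0.png

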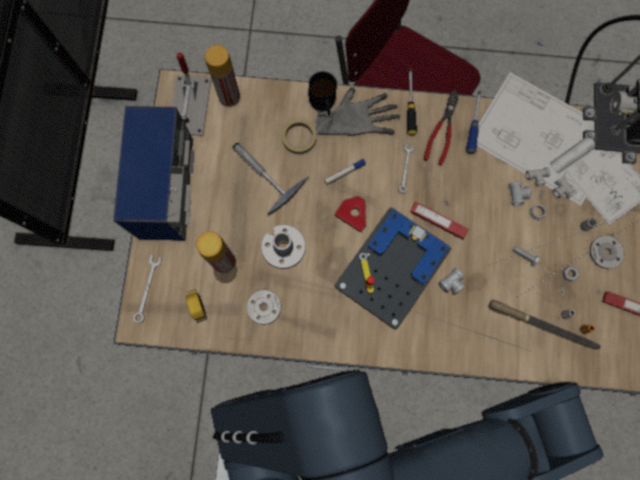

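View pics/wrist0.png

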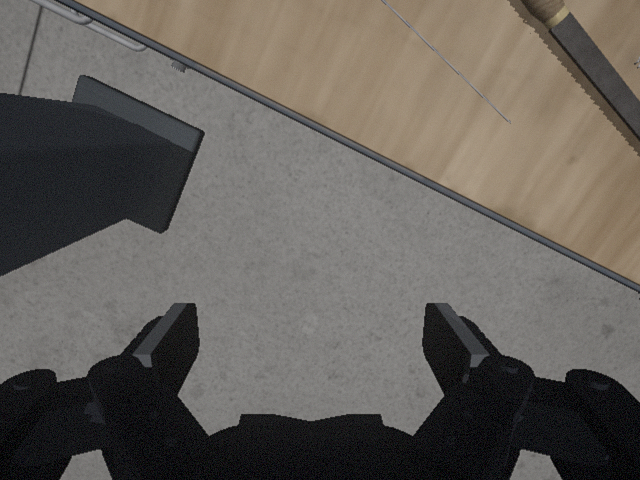

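The top picture shows the nest at about (395,265), with the keeper pivot near (365,257) and its handle near (370,283). The flange is at (283,246), the spray can at (217,253), the blank at (264,307) and the tape measure at (195,305). The magnet is at (352,212), the tee at (453,281) and the electrode box at (438,220). Next I'll get landmarks from the top and scene cameras.

```bash
cat > h.py <<'E'
import numpy as np, cv2
from scipy.spatial.transform import Rotation as R
from station import sense, eyes, bot
def rot(q): return R.from_quat([q[1],q[2],q[3],q[0]])
def tool():
    s=sense(); T=np.eye(4); T[:3,:3]=rot(s['tcp_rot']).as_matrix(); T[:3,3]=s['position']; return T
def campose(c,T=None):
    p=eyes.camera_params(c)
    if c=='wrist': return p,T@np.array(p['T_tool_cam'])
    M=np.eye(4); M[:3,:3]=rot(p['attitude']).as_matrix(); M[:3,3]=p['xyz']; return p,M
def ray(c,uv,T=None):
    p,M=campose(c,T)
    d=np.array([(uv[0]-p['cx'])/p['fx'],-(uv[1]-p['cy'])/p['fy'],-1.])
    return M[:3,3],M[:3,:3]@d
def onz(c,uv,z,T=None):
    o,d=ray(c,uv,T); return o+d*(z-o[2])/d[2]
def proj(c,P,T=None):
    p,M=campose(c,T); P=np.atleast_2d(P)
    q=(P-M[:3,3])@M[:3,:3]
    return np.c_[p['cx']+p['fx']*q[:,0]/-q[:,2], p['cy']-p['fy']*q[:,1]/-q[:,2]]
def nest(o,yaw): # returns T
    T=np.eye(4); T[:3,:3]=R.from_euler('z',yaw).as_matrix(); T[:2,3]=o[:2]; return T
HZ=dict(flange_center=.04,flange_notch=.007,lip=.027,apron=.01,key_tip=.025,keeper_grip=.056,keeper_pivot=.056,
 fixture=0,tape_measure=0,spray_can=0,blank=0,tee=0,magnet=0,rod_box=0)
E
python3 - <<'E'
from h import *
for c in ['top','scene']:
    im=eyes.read_camera(c)
    for n,z in HZ.items():
        for d in eyes.landmark_of(n,c)[:2]:
            print(c,n,round(d['conf'],2),np.round(d['location'],1),np.round(onz(c,d['location'],z)[:2],4))
    if c=='top':
        cv2.imwrite('pics/t1.png',cv2.resize(im[190:340,230:480],None,fx=3.2,fy=3.2,interpolation=cv2.INTER_CUBIC)[:,:,::-1])
print(sense()['time_s'])
E
```

```text
top flange_center 0.79 [284.4 247.4] [0.5992 0.0435]
top flange_notch 0.87 [272.9 233.2] [0.6429 0.0816]
top lip 0.76 [396.5 236.4] [ 0.661  -0.2548]
top apron 0.55 [381.  288.7] [ 0.5171 -0.2245]
top key_tip 0.88 [412.6 235.8] [ 0.6673 -0.2985]
top keeper_grip 0.65 [371.6 281.5] [ 0.5267 -0.1938]
top keeper_pivot 0.7 [365.7 253.4] [ 0.6    -0.1729]
top keeper_pivot 0.7 [194. 307.] [0.4173 0.2579]
top fixture 0.84 [399. 255.] [ 0.6161 -0.2684]
top tape_measure 0.91 [196.5 308.7] [0.4183 0.263 ]
top spray_can 0.58 [222.8 261.5] [0.5526 0.2096]
top blank 0.74 [400.3 255.6] [ 0.6147 -0.2721]
top blank 0.66 [262.6 306.3] [0.4413 0.0876]
top tee 0.9 [449.6 280.2] [ 0.5593 -0.4096]
top magnet 0.9 [354.7 212.4] [ 0.7253 -0.138 ]
top rod_box 0.94 [438.6 221.7] [ 0.7207 -0.3722]
scene flange_center 0.63 [306.8 378.7] [0.4099 0.2935]
scene flange_center 0.58 [334.2 220.8] [ 0.5972 -0.1816]
scene flange_notch 0.28 [325.7 191.5] [ 0.7124 -0.3472]
scene lip 0.82 [325.9 206.6] [ 0.6587 -0.2485]
scene lip 0.69 [306.8 377.8] [0.4159 0.2839]
scene apron 0.7 [367.8 232.8] [ 0.5089 -0.2107]
scene key_tip 0.91 [334.7 197.3] [ 0.6599 -0.3062]
scene key_tip 0.74 [358.7 220.1] [ 0.5477 -0.234 ]
scene keeper_grip 0.87 [356.1 216.5] [ 0.5436 -0.2064]
scene keeper_pivot 0.82 [330.  220.5] [ 0.5976 -0.1581]
scene fixture 0.92 [343.1 214.3] [ 0.6142 -0.2711]
scene tape_measure 0.68 [307.3 376.8] [0.4267 0.2651]
scene spray_can 0.87 [269.9 334.6] [0.5533 0.2087]
scene spray_can 0.73 [358.2 221.5] [ 0.56   -0.2588]
scene blank 0.81 [340.7 313.2] [0.445  0.0806]
scene tee 0.78 [381.3 196.1] [ 0.5532 -0.411 ]
scene magnet 0.92 [285.9 226.3] [ 0.732  -0.1446]
scene rod_box 0.87 [324.9 189.3] [ 0.726 -0.367]
1.65
```

View pics/t1.png

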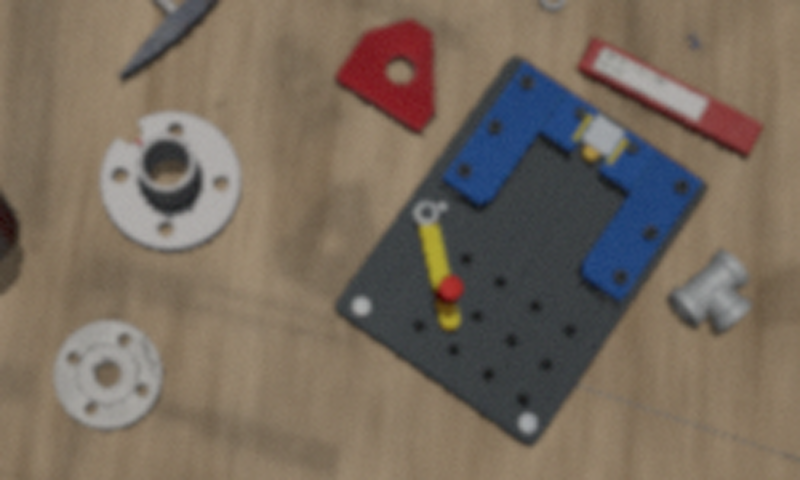

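The crop matches the detections. The keeper stands at about 0.7 rad, the flange's notch points up and left, and the nest yaw is about -31°. I'll bring the wrist camera over the nest to measure it more precisely.

>>> move_arm(
  moves=[
    [0,0,6,40,-11,-12,1],
    [0,0,12,82,-22,-25,1],
    [0,0,18,123,-33,-38,1],
    [0,0,24,164,-44,-50,1],
    [0,0,30,205,-55,-62,1],
    [0,0,36,246,-66,-75,1],
    [0,0,42,287,-77,-88,1],
    [0,0,48,328,-88,-100,1],
    [0,0,54,369,-99,-100,1],
    [0,0,57,408,-110,-100,1],
  ],
)

```text
time_s: 2.65
position: [0.5594, -0.2191, 0.3488]
tcp_rot: [0.0, 0.962, -0.272, 0.0]
contact_force: [1.0, -0.3, 0.4]
gripper_width: 0.0855
```

>>> move_arm(
  moves=[
    [0,0,0,0,0,0,1],
    [0,0,0,0,0,0,1],
  ],
)

```text
time_s: 2.85
position: [0.5583, -0.22, 0.3479]
tcp_rot: [0.0, 0.963, -0.27, -0.0]
contact_force: [-0.8, -0.2, 0.5]
gripper_width: 0.0853
```

Run:
```python
from h import *
T=tool(); im=eyes.read_camera('wrist'); cv2.imwrite('pics/w1.png',im[:,:,::-1]); np.save('w1T.npy',T); np.save('w1.npy',im)
print(np.round(T,3), sense()['time_s'])
for n,z in HZ.items():
    for d in eyes.landmark_of(n,'wrist')[:2]:
        print(n,round(d['conf'],2),np.round(d['location'],1),np.round(onz('wrist',d['location'],z,T)[:2],4))
```

```text
[[ 0.855 -0.519 -0.001  0.558]
 [-0.519 -0.855  0.    -0.22 ]
 [-0.001  0.    -1.     0.348]
 [ 0.     0.     0.     1.   ]] 2.9
flange_center 0.79 [ 99.2 277.5] [0.6072 0.0532]
flange_notch 0.65 [ 74.5 259.5] [0.6424 0.0879]
lip 0.71 [284.8 105.4] [ 0.6586 -0.2474]
apron 0.78 [321.9 222.9] [ 0.5182 -0.2124]
apron 0.24 [323.5 126.2] [ 0.6171 -0.2735]
key_tip 0.6 [326.1  80.8] [ 0.6568 -0.2998]
keeper_grip 0.73 [298.6 235.2] [ 0.5295 -0.1867]
keeper_pivot 0.96 [252.2 192.9] [ 0.5974 -0.1683]
fixture 0.61 [322.2 128.5] [ 0.6156 -0.2712]
spray_can 0.85 [ 52.3 355.2] [0.549  0.2158]
blank 0.97 [172.9 371.1] [0.4389 0.0847]
tee 0.89 [453.4 106.9] [ 0.5563 -0.4162]
magnet 0.56 [178.5 104.5] [ 0.7269 -0.1401]
```

View pics/w1.png

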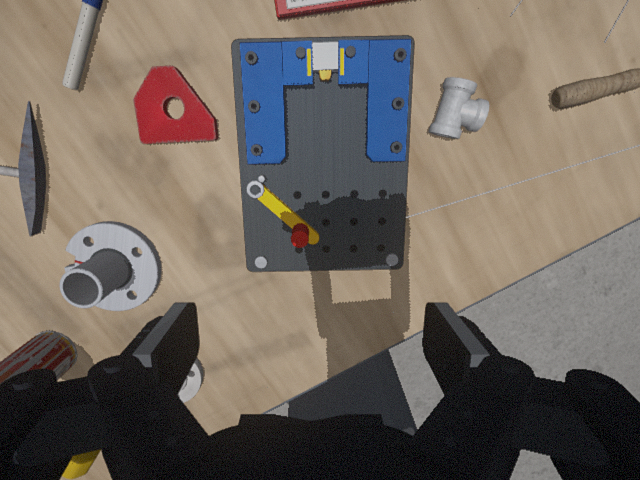

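The nest fills the upper middle of the wrist picture: plate corners near (233,38), (414,36), (404,269) and (248,271). The lips' inner edges are at columns 285 and 368, the key is at (325,74), the pivot at (256,189) and the handle at (300,236). I'll fit the nest pose with the model overlaid.

```bash
cat > fit.py <<'E'
from h import *
from scipy.optimize import least_squares
T=np.load('w1T.npy'); im=np.load('w1.npy')
g=cv2.GaussianBlur(cv2.cvtColor(im,cv2.COLOR_RGB2GRAY),(3,3),0).astype(float)
# model edges: (z, p0, p1) nest frame mm
E=[(10,(-160,-100),(-30,-100)),(10,(-160,104),(-30,104)),(10,(-180,-80),(-180,-40)),(10,(-180,50),(-180,85)),
   (35,(-30,46),(30,46)),(35,(-30,-46),(30,-46)),(35,(44,20),(44,40)),(35,(44,-40),(44,-20))]
def pts(x):
    out=[];nr=[]
    for z,a,b in E:
        a=np.array(a)/1e3;b=np.array(b)/1e3
        for t in np.linspace(0,1,12):
            p=a+(b-a)*t
            c,s=np.cos(x[2]),np.sin(x[2])
            out.append([x[0]+c*p[0]-s*p[1],x[1]+s*p[0]+c*p[1],z/1e3])
    return np.array(out)
x=np.array([.6156,-.271,np.radians(-31)])
for it in range(6):
    P=pts(x); uv=proj('wrist',P,T); n=len(E)
    meas=[];norms=[];ok=[]
    rad=10 if it<2 else 5
    for i in range(n):
        s=uv[i*12:(i+1)*12]; d=s[-1]-s[0]; d/=np.linalg.norm(d); nn=np.array([-d[1],d[0]])
        for q in s:
            k=np.arange(-rad,rad+.01,.25)
            L=q+k[:,None]*nn
            v=cv2.remap(g.astype(np.float32),L[:,0].astype(np.float32)[None],L[:,1].astype(np.float32)[None],cv2.INTER_LINEAR)[0]
            gr=np.abs(np.gradient(v)); j=gr.argmax()
            meas.append(L[j]); norms.append(nn); ok.append(gr[j]>2)
    meas=np.array(meas);norms=np.array(norms);ok=np.array(ok)
    f=lambda y:(((proj('wrist',pts(y),T)-meas)*norms).sum(1))[ok]
    r=least_squares(f,x,loss='soft_l1',f_scale=.7); x=r.x
    print(np.round(x[:2],4),round(np.degrees(x[2]),2),ok.sum(),np.round([np.median(np.abs(f(x)))],2))
res=((proj('wrist',pts(x),T)-meas)*norms).sum(1)
print(np.round(res.reshape(-1,12).mean(1),2))
np.save('nest.npy',x)
v=im.copy()
v=cv2.resize(v[20:300,200:450],None,fx=2,fy=2,interpolation=cv2.INTER_CUBIC)
for q in proj('wrist',pts(x),T): cv2.circle(v,tuple(np.round((q-[200,20])*2+.5).astype(int)),1,(0,255,0),-1)
N=nest(x[:2],x[2])
for p,c in [((-.07,.084,.029),(255,0,255)),((.049,0,.025),(255,0,255)),((-.118,0,.01),(255,0,255))]:
    q=proj('wrist',(N@np.r_[p,1])[:3],T)[0]; cv2.circle(v,tuple(np.round((q-[200,20])*2).astype(int)),3,c,1)
cv2.imwrite('pics/fit1.png',v[:,:,::-1])
for k in [.55,.6,.65,.7,.75,.8]:
    p=(N@np.r_[-.07-.072*np.sin(k),.084-.072*np.cos(k),.074,1])[:3]
    print(k,np.round(proj('wrist',p,T),1),p)
E
python3 fit.py
```

```text
[ 0.6159 -0.2745] -29.92 96 [0.35]
[ 0.6161 -0.2745] -30.03 96 [0.35]
[ 0.6161 -0.2744] -29.99 96 [0.31]
[ 0.6161 -0.2743] -29.97 96 [0.31]
[ 0.6161 -0.2743] -29.95 96 [0.38]
[ 0.616  -0.2745] -30.05 96 [0.36]
[-1.11  0.08 -0.28 -0.91  0.16  0.2   1.36  0.53]
0.55 [[307.  229.4]] [ 0.53419072 -0.20102029  0.074     ]
0.6 [[305.3 232.1]] [ 0.53255629 -0.19781312  0.074     ]
0.65 [[303.5 234.7]] [ 0.53108419 -0.19452827  0.074     ]
0.7 [[301.5 237.2]] [ 0.52977811 -0.19117395  0.074     ]
0.75 [[299.4 239.7]] [ 0.52864131 -0.18775855  0.074     ]
0.8 [[297.1 242. ]] [ 0.52767662 -0.1842906   0.074     ]
```

View pics/fit1.png

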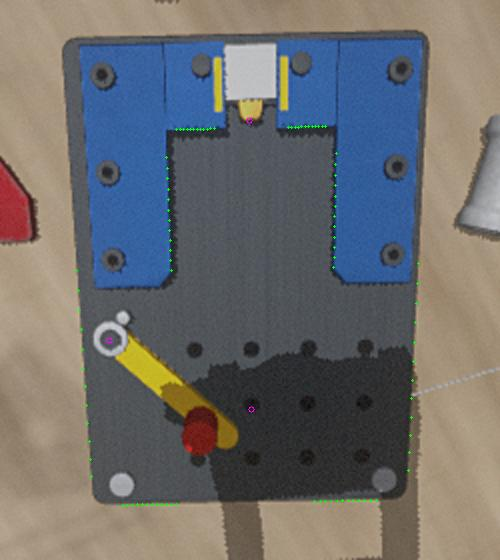

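The overlay fits: nest at (0.616, -0.274), yaw -30.0°, keeper at about 0.73 rad with the handle near (0.529, -0.189). I'll go just above the handle with the jaws along the swing direction.

>>> move_arm(
  moves=[
    [0,0,-8,-14,-4,40,1],
    [0,0,-16,-28,-8,80,1],
    [0,0,-24,-41,-11,120,1],
    [0,0,-24,-41,-11,160,1],
    [0,0,-24,-41,-11,200,1],
    [0,0,-24,-41,-11,235,1],
    [0,0,-24,-41,-11,246,1],
    [0,0,-24,-41,-11,246,1],
  ],
)

```text
time_s: 4.4
position: [0.5284, -0.1896, 0.1015]
tcp_rot: [-0.0, 0.998, -0.065, -0.001]
contact_force: [-0.5, -0.6, 0.3]
gripper_width: 0.0853
```

Run:
```python
from h import *
T=tool(); im=eyes.read_camera('wrist'); 
x=np.load('nest.npy'); N=nest(x[:2],x[2])
print(np.round(T,3), sense()['time_s'])
for k in [.65,.7,.75,.8]:
    p=(N@np.r_[-.07-.072*np.sin(k),.084-.072*np.cos(k),.074,1])[:3]
    q=proj('wrist',p,T)[0];print(k,q); cv2.circle(im,tuple(np.round(q).astype(int)),2,(0,255,0),-1)
q=proj('wrist',T[:3,3],T)[0]; cv2.circle(im,tuple(np.round(q).astype(int)),3,(255,0,255),1)
d=eyes.landmark_of('keeper_grip','wrist')
for e in d[:2]: print(e['conf'],e['location'],onz('wrist',e['location'],.056,T))
cv2.imwrite('pics/w2.png',im[:,:,::-1])
```

```text
[[ 0.992 -0.129 -0.002  0.528]
 [-0.129 -0.992  0.001 -0.19 ]
 [-0.002 -0.001 -1.     0.102]
 [ 0.     0.     0.     1.   ]] 4.45
0.65 [319.98411858 292.27971965]
0.7 [312.76782039 295.90020254]
0.75 [305.40523172 299.16604275]
0.8 [297.90993435 302.07450311]
0.65 [308.1, 282.5] [ 0.52902608 -0.18887226  0.056     ]
```

View pics/w2.png

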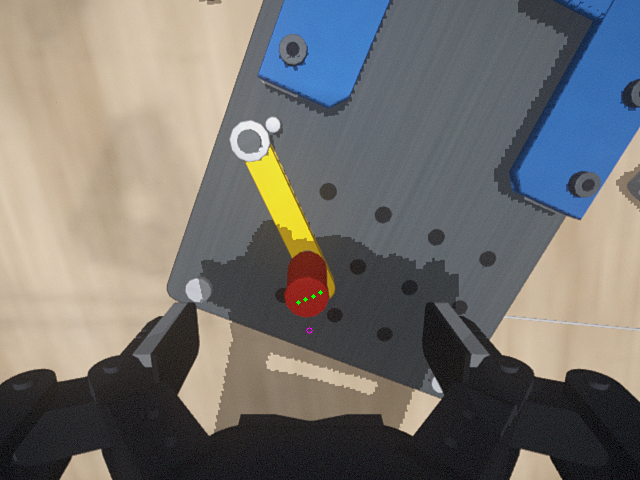

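The handle's top is at (307,297), matching 0.735 rad on the model dots. Next I'll compute the arc in tool axes.

```bash
cat >> h.py <<'E'
def N0():
    x=np.load('nest.npy'); return nest(x[:2],x[2])
def grip(k,r=.072): return (N0()@np.r_[-.07-r*np.sin(k),.084-r*np.cos(k),.056,1])[:3]
def intool(P,T=None):
    T=tool() if T is None else T
    return np.round(1e3*(T[:3,:3].T@(np.asarray(P)-T[:3,3])),1)
E
python3 - <<'E'
from h import *
T=tool()
for k in np.arange(.735,1.68,.1): print(round(k,3),intool(grip(k),T))
print(intool(grip(1.62),T),intool(grip(1.65),T))
E
```

```text
0.735 [-1.  -1.3 47.8]
0.835 [-3.7 -7.9 47.8]
0.935 [ -5.8 -14.8  47.8]
1.035 [ -7.1 -21.9  47.8]
1.135 [ -7.8 -29.1  47.8]
1.235 [ -7.7 -36.3  47.8]
1.335 [ -6.9 -43.4  47.8]
1.435 [ -5.4 -50.4  47.8]
1.535 [ -3.2 -57.3  47.8]
1.635 [ -0.4 -63.9  47.8]
[ -0.8 -62.9  47.8] [  0.1 -64.9  47.8]
```

>>> move_arm(
  moves=[
    [0,0,0,0,0,25,1],
    [0,0,0,0,0,47,1],
    [0,0,0,0,0,47,1],
    [0,0,0,0,0,47,0.35],
    [0,0,0,0,0,47,0.35],
    [0,0,0,0,0,47,0.35],
    [0,0,0,0,0,47,0.35],
  ],
)

```text
time_s: 5.2
position: [0.5292, -0.1899, 0.0562]
tcp_rot: [0.0, 0.998, -0.064, 0.001]
contact_force: [-0.5, -0.0, -0.2]
gripper_width: 0.0303
```

>>> move_arm(
  moves=[
    [0,0,0,-3,-8,0,0.35],
    [0,0,0,-5,-15,0,0.35],
    [0,0,0,-7,-22,0,0.35],
    [0,0,0,-7,-29,0,0.35],
    [0,0,0,-7,-36,0,0.35],
    [0,0,0,-6,-43,0,0.35],
    [0,0,0,-5,-50,0,0.35],
    [0,0,0,-3,-58,0,0.35],
    [0,0,0,0,-65,0,0.35],
    [0,0,0,0,-65,0,0.35],
  ],
)

```text
time_s: 6.2
position: [0.5379, -0.1244, 0.0554]
tcp_rot: [-0.0, 0.998, -0.064, 0.0]
contact_force: [-0.2, 0.5, -0.3]
gripper_width: 0.0295
```

Run:
```python
from h import *
T=tool(); im=eyes.read_camera('wrist'); 
print(sense()['position'],sense()['contact_force'])
for k in [1.3,1.4,1.5,1.6]:
    p=grip(k); p[2]=.074
    q=proj('wrist',p,T)[0];print(k,q); cv2.circle(im,tuple(np.round(q).astype(int)),2,(0,255,0),-1)
cv2.imwrite('pics/w3.png',im[:,:,::-1])
```

```text
[ 0.53771845 -0.12476603  0.05533353] [ 0.42680156  0.70430257 -0.34304223]
1.3 [386.24221714 377.82377279]
1.4 [364.81836482 374.48756652]
1.5 [343.82299881 369.26786864]
1.6 [323.37594777 362.16879323]
```

View pics/w3.png

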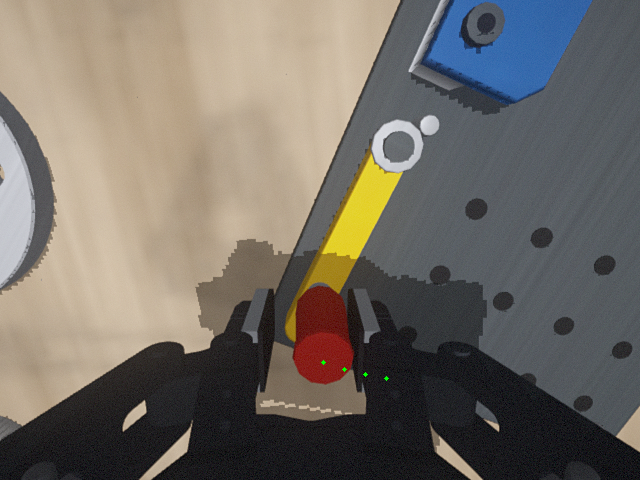

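The keeper is now at about 1.6 rad, with the handle top at (323,358) and the bar parallel to the plate edge. I'll rise and view the flange.

>>> move_arm(
  moves=[
    [0,0,0,0,0,-30,0.4],
    [0,0,-6,2,-10,-65,0.6],
    [0,0,-12,5,-35,-100,1],
    [0,0,-18,8,-60,-135,1],
    [0,0,-24,12,-85,-165,1],
    [0,0,-30,16,-110,-195,1],
    [0,0,-36,20,-135,-220,1],
    [0,0,-42,24,-155,-245,1],
    [0,0,-48,28,-170,-245,1],
    [0,0,-48,28,-170,-245,1],
  ],
)

```text
time_s: 7.25
position: [0.5874, 0.0411, 0.3008]
tcp_rot: [0.0, 0.937, 0.349, 0.001]
contact_force: [0.2, 0.2, -0.2]
gripper_width: 0.0859
```

>>> move_arm(
  moves=[
    [0,0,0,0,0,0,1],
    [0,0,0,0,0,0,1],
  ],
)

```text
time_s: 7.45
position: [0.5865, 0.0389, 0.2997]
tcp_rot: [-0.0, 0.938, 0.346, -0.001]
contact_force: [1.0, 0.4, 0.7]
gripper_width: 0.0856
```

Run:
```python
from h import *
T=tool(); im=eyes.read_camera('wrist'); np.save('w4T.npy',T); np.save('w4.npy',im)
cv2.imwrite('pics/w4.png',im[:,:,::-1])
print(np.round(T,3), sense()['time_s'])
for n in ['flange_center','flange_notch','spray_can']:
    for d in eyes.landmark_of(n,'wrist')[:2]:
        print(n,round(d['conf'],2),np.round(d['location'],1),np.round(onz('wrist',d['location'],HZ[n],T)[:2],4))
for d in eyes.silhouettes('flange_center','wrist')[:2]: print(d['conf'],d['location'],d['mask'].sum())
```

```text
[[ 0.761  0.649 -0.001  0.586]
 [ 0.649 -0.761 -0.     0.039]
 [-0.001 -0.001 -1.     0.3  ]
 [ 0.     0.     0.     1.   ]] 7.5
flange_center 0.69 [314.4 178.9] [0.6087 0.052 ]
flange_notch 0.7 [312.6 126.8] [0.6463 0.0864]
flange_notch 0.33 [167.8 117. ] [0.5549 0.2086]
spray_can 0.94 [169.4 120.5] [0.5517 0.2074]
0.8 [309.7, 162.7] 8443
```

View pics/w4.png

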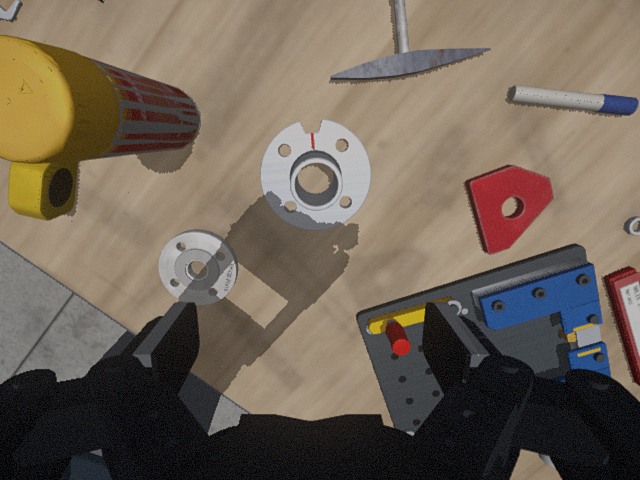

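The flange is centred near (315,178), with the notch at (313,126) and the red line at (313,142). I'll fit the rim and the tube top.

```bash
cat > fit2.py <<'E'
from h import *
from scipy.optimize import least_squares
T=np.load('w4T.npy'); im=np.load('w4.npy')
g=cv2.GaussianBlur(cv2.cvtColor(im,cv2.COLOR_RGB2GRAY),(3,3),0).astype(np.float32)
def circ(x,r,z,ph): return np.c_[x[0]+r*np.cos(ph),x[1]+r*np.sin(ph),np.full(len(ph),z)]
def fitc(x,r,z,ph,rad):
    for it in range(6):
        a=proj('wrist',circ(x,r,z,ph),T); b=proj('wrist',circ(x,r+.001,z,ph),T); nn=b-a; nn/=np.linalg.norm(nn,axis=1)[:,None]
        k=np.arange(-rad,rad+.01,.25); L=a[:,None]+k[None,:,None]*nn[:,None]
        v=cv2.remap(g,L[...,0].astype(np.float32),L[...,1].astype(np.float32),cv2.INTER_LINEAR)
        gr=np.abs(np.gradient(v,axis=1)); j=gr.argmax(1); m=L[np.arange(len(ph)),j]
        f=lambda y:((proj('wrist',circ(y,r,z,ph),T)-m)*nn).sum(1)
        x=least_squares(f,x,loss='soft_l1',f_scale=.5).x
    return x,np.median(np.abs(f(x)))
ph=np.radians(np.arange(0,360,5)); 
rel=(np.degrees(ph)-40+180)%360-180
c,e=fitc(np.array([.608,.052]),.060,.014,ph[np.abs(rel)>18],6); print('rim',c,e)
t,e2=fitc(c.copy(),.024,.080,ph,5); print('tube',t,e2)
# notch: sample ring at r=.054, z=.014
ph=np.radians(np.arange(10,75,.25))
for r in (.050,.053,.056):
    q=proj('wrist',circ(c,r,.014,ph),T).astype(np.float32)
    v=cv2.remap(g,q[:,0][None],q[:,1][None],cv2.INTER_LINEAR)[0]
    th=(v.max()+v.min())/2; lo=np.where(v<th)[0]; print(r,np.degrees(ph[lo[0]]),np.degrees(ph[lo[-1]]),np.degrees(ph[lo]).mean())
v=im.copy()
for P in (circ(c,.06,.014,np.linspace(0,6.28,90)),circ(t,.024,.08,np.linspace(0,6.28,60))):
    for q in proj('wrist',P,T): cv2.circle(v,tuple(np.round(q).astype(int)),0,(0,255,0),-1)
cv2.imwrite('pics/fit2.png',cv2.resize(v[100:250,230:400],None,fx=4,fy=4,interpolation=cv2.INTER_NEAREST)[:,:,::-1])
E
python3 fit2.py
```

```text
rim [0.60930533 0.0509338 ] 1.0579613053732813
tube [0.61350109 0.0553581 ] 0.5230276700783425
0.05 35.75 55.25 45.5
0.053 34.75 55.75 45.25
0.056 34.25 56.5 45.375
```

View pics/fit2.png

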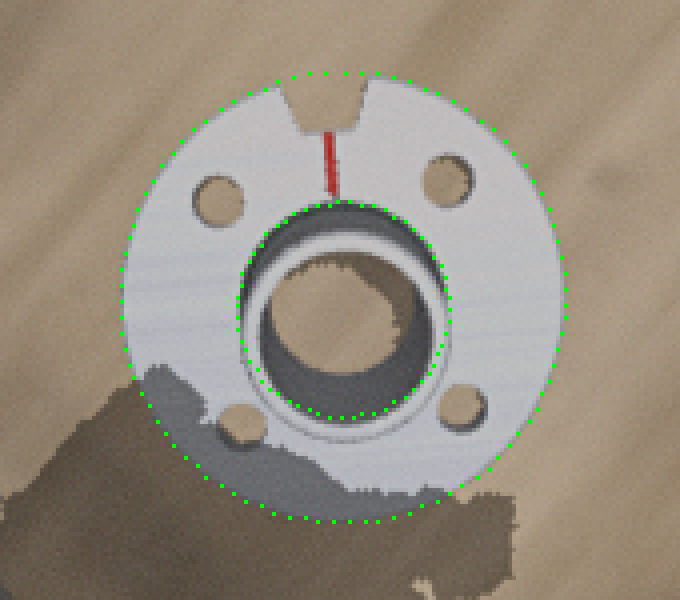

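Rim centre is (0.609, 0.051) and notch yaw about 45.4°. The tube-top fit latched onto the wrong edge in the overlay, so I'm ignoring it. I'll descend, aligned with the notch, and grip.

>>> move_arm(
  moves=[
    [0,0,-3,12,3,30,1],
    [0,0,-5,25,6,70,1],
    [0,0,-5,25,6,110,1],
    [0,0,-5,25,6,150,1],
    [0,0,-5,25,6,185,1],
    [0,0,-5,25,6,215,1],
    [0,0,-5,25,6,240,1],
    [0,0,-5,25,6,240,1],
    [0,0,-5,25,6,240,1],
  ],
)

```text
time_s: 8.6
position: [0.61, 0.0513, 0.0608]
tcp_rot: [0.0, 0.922, 0.387, 0.0]
contact_force: [0.2, -0.5, 0.2]
gripper_width: 0.0856
```

>>> move_arm(
  moves=[
    [0,0,0,0,0,0,0.5],
    [0,0,0,0,0,0,0.3],
    [0,0,0,0,0,0,0],
    [0,0,0,0,0,0,0],
    [0,0,0,0,0,0,0],
    [0,0,0,0,0,0,0],
    [0,0,0,0,0,0,0],
  ],
)

```text
time_s: 9.3
position: [0.6103, 0.0515, 0.0618]
tcp_rot: [0.0, 0.922, 0.387, 0.001]
contact_force: [-2.7, 0.6, 8.1]
gripper_width: 0.0471
```

Run:
```python
from h import *
T=tool(); im=eyes.read_camera('wrist'); cv2.imwrite('pics/w5.png',im[:,:,::-1])
s=sense();print(np.round(T,4),s['contact_force'],s['ft_torque'],s['gripper_width'],s['joints'],s['time_s'])
```

```text
[[ 6.997e-01  7.144e-01  1.700e-03  6.103e-01]
 [ 7.144e-01 -6.997e-01  1.000e-04  5.150e-02]
 [ 1.200e-03  1.100e-03 -1.000e+00  6.180e-02]
 [ 0.000e+00  0.000e+00  0.000e+00  1.000e+00]] [-2.91320228  0.8381848   8.71747627] [ 0.01676376  0.43390244 -0.03381974] 0.04640280420700623 [8.14574456e-03 6.95257003e-01 1.60860812e+00 8.91319935e-05
 8.36049213e-01 7.83049252e-01] 9.35
```

View pics/w5.png

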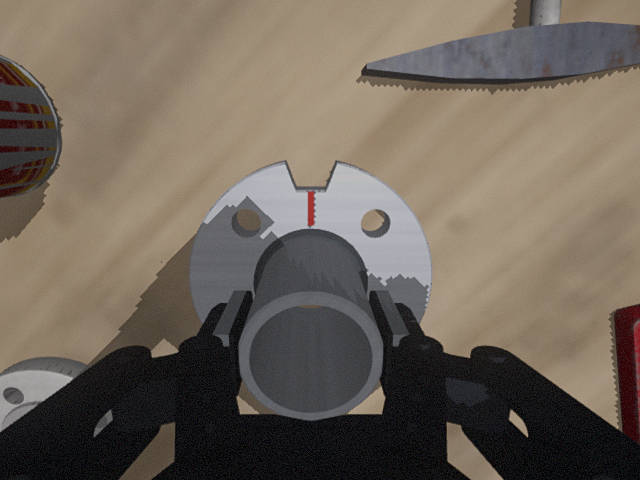

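The flange is gripped square: notch at (311,175), symmetric about the jaw centre, width 46 mm. I'll lift it and carry it over the apron while turning it to the nest yaw.

>>> move_arm(
  moves=[
    [0,0,0,0,0,-20,0],
    [0,0,0,0,0,-60,0],
    [0,0,0,0,0,-100,0],
    [0,0,8,-20,9,-120,0],
    [0,0,16,-55,25,-120,0],
    [0,0,24,-92,42,-120,0],
    [0,0,32,-130,59,-120,0],
    [0,0,40,-167,76,-120,0],
    [0,0,48,-204,93,-120,0],
    [0,0,56,-240,110,-120,0],
  ],
)

```text
time_s: 10.35
position: [0.5192, -0.1983, 0.1803]
tcp_rot: [-0.0, 0.996, -0.094, -0.0]
contact_force: [0.4, -0.7, -5.9]
gripper_width: 0.0465
```

Run:
```python
from h import *
T=tool(); im=eyes.read_camera('wrist'); cv2.imwrite('pics/w6.png',im[:,:,::-1])
s=sense();print(np.round(T,4),s['contact_force'],s['gripper_width'],s['time_s'])
a=(N0()@np.r_[-.118,0,.18,1])[:3]; print(intool(a,T), np.degrees(np.arctan2(T[1,0],T[0,0])))
```

```text
[[ 9.825e-01 -1.862e-01 -5.000e-04  5.192e-01]
 [-1.862e-01 -9.825e-01  2.000e-04 -1.983e-01]
 [-6.000e-04 -1.000e-04 -1.000e+00  1.803e-01]
 [ 0.000e+00  0.000e+00  0.000e+00  1.000e+00]] [-0.51467152 -6.9802877  -5.42142684] 0.0466101015547797 10.4
[-2.1 17.8  0.3] -10.730787156828303
```

View pics/w6.png

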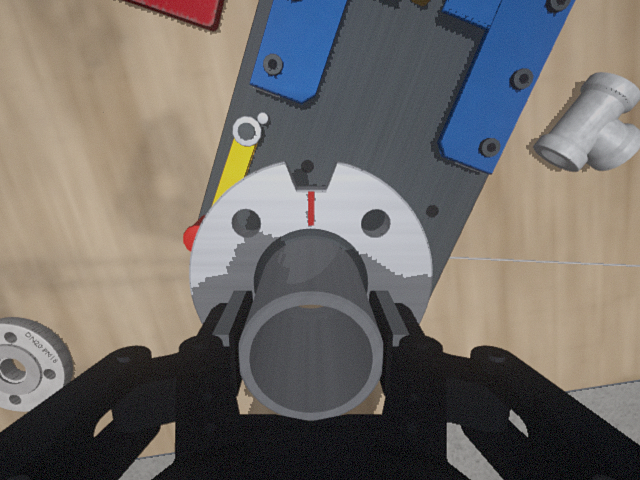

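>>> move_arm(
  moves=[
    [0,0,8,-1,8,0,0],
    [0,0,16,-2,18,0,0],
    [0,0,19.5,-2,18,0,0],
    [0,0,19.5,-2,18,0,0],
    [0,0,19.5,-2,18,0,0],
  ],
)

```text
time_s: 10.9
position: [0.515, -0.2141, 0.1802]
tcp_rot: [-0.0, 0.966, -0.257, -0.0]
contact_force: [0.6, -0.0, -5.1]
gripper_width: 0.047
```

```bash
cat > fit3.py <<'E'
from h import *
from scipy.optimize import least_squares
import sys
T=tool(); im=eyes.read_camera('wrist'); cv2.imwrite('pics/%s.png'%sys.argv[1],im[:,:,::-1]); np.save(sys.argv[1]+'.npy',im); np.save(sys.argv[1]+'T.npy',T)
s=sense(); print(np.round(T,4),s['contact_force'],s['ft_torque'],s['gripper_width'],s['time_s'])
# flange in tool frame
I=np.eye(4)
g=cv2.GaussianBlur(cv2.cvtColor(im,cv2.COLOR_RGB2GRAY),(3,3),0).astype(np.float32)
def circ(x,r,ph,z): return np.c_[x[0]+r*np.cos(ph),x[1]+r*np.sin(ph),np.full(len(ph),z)]
ph=np.radians(np.r_[np.arange(-75,-14,3),np.arange(15,76,3)])
for zt in (.0478,):
  x=np.array([0.,0.])
  for it in range(8):
    r=.0598
    a=proj('wrist',circ(x,r,ph,zt),I); b=proj('wrist',circ(x,r+.001,ph,zt),I); nn=b-a; nn/=np.linalg.norm(nn,axis=1)[:,None]
    k=np.arange(-8,8.01,.25); L=a[:,None]+k[None,:,None]*nn[:,None]
    v=cv2.remap(g,L[...,0].astype(np.float32),L[...,1].astype(np.float32),cv2.INTER_LINEAR)
    gr=np.abs(np.gradient(v,axis=1)); j=gr.argmax(1); m=L[np.arange(len(ph)),j]
    f=lambda y:((proj('wrist',circ(y,r,ph,zt),I)-m)*nn).sum(1)
    x=least_squares(f,x,loss='soft_l1',f_scale=.5).x
  print('flange axis in tool mm',np.round(x*1e3,2),np.median(np.abs(f(x))))
p2=np.radians(np.arange(-20,20,.1))
q=proj('wrist',circ(x,.053,p2,zt),I).astype(np.float32)
v=cv2.remap(g,q[:,0][None],q[:,1][None],cv2.INTER_LINEAR)[0]; lo=np.where(v<(v.max()+v.min())/2)[0]
print('notch deg in tool (z down)',np.degrees(p2[lo[0]]),np.degrees(p2[lo[-1]]),np.degrees(p2[lo]).mean())
N=N0(); Fc=(T@np.r_[x,.0218,1]); print('axis in nest mm',np.round(1e3*(np.linalg.inv(N)@Fc)[:3],1),'tool yaw',np.degrees(np.arctan2(T[1,0],T[0,0])))
E
python3 fit3.py w7
```

```text
[[ 8.680e-01 -4.966e-01 -4.000e-04  5.150e-01]
 [-4.966e-01 -8.680e-01  2.000e-04 -2.141e-01]
 [-4.000e-04 -0.000e+00 -1.000e+00  1.802e-01]
 [ 0.000e+00  0.000e+00  0.000e+00  1.000e+00]] [ 0.10878847 -0.64837974 -5.52480198] [-0.04924807 -0.0009447   0.00610541] 0.046498433513614865 10.95
flange axis in tool mm [-0.39  0.01] 0.23896079059532854
notch deg in tool (z down) -10.09999999999986 10.30000000000043 0.10000000000028561
axis in nest mm [-118.1    1.6  158.4] tool yaw -29.774399235567824
```

View pics/w7.png

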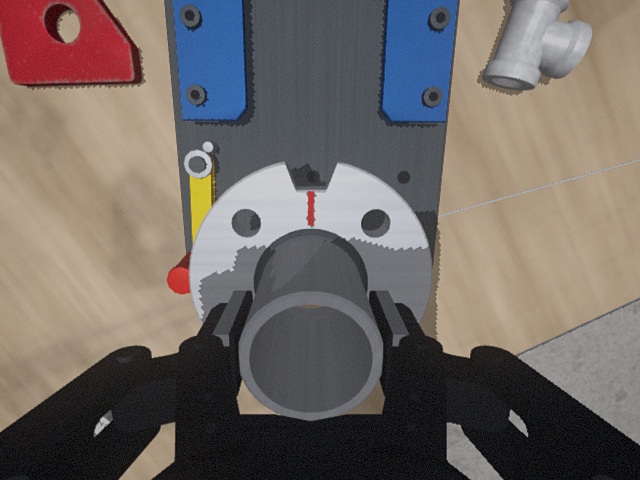

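The flange sits at (-0.4, 0) mm in the tool with the notch within 0.1°. I'll refit the nest from this same picture to check the lateral offset.

```bash
cat > fit4.py <<'E'
from h import *
from scipy.optimize import least_squares
import sys
nm=sys.argv[1]; T=np.load(nm+'T.npy'); im=np.load(nm+'.npy')
g=cv2.GaussianBlur(cv2.cvtColor(im,cv2.COLOR_RGB2GRAY),(3,3),0).astype(np.float32)
x0=np.load('nest.npy'); 
E=[(10,(-60,-100),(0,-100)),(10,(-55,104),(0,104)),(35,(-28,46),(0,46)),(35,(-28,-46),(0,-46)),(35,(-40,58),(-40,78)),(35,(-40,-85),(-40,-58))]
def pts(x):
    out=[]
    c,s=np.cos(x[2]),np.sin(x[2])
    for z,a,b in E:
        for t in np.linspace(0,1,12):
            p=(np.array(a)*(1-t)+np.array(b)*t)/1e3
            out.append([x[0]+c*p[0]-s*p[1],x[1]+s*p[0]+c*p[1],z/1e3])
    return np.array(out)
x=x0.copy()
for it in range(8):
    uv=proj('wrist',pts(x),T).reshape(len(E),12,2)
    d=uv[:,-1]-uv[:,0]; d/=np.linalg.norm(d,axis=1)[:,None]; nn=np.repeat(np.c_[-d[:,1],d[:,0]],12,0); a=uv.reshape(-1,2)
    rad=12 if it<3 else 6
    k=np.arange(-rad,rad+.01,.25); L=a[:,None]+k[None,:,None]*nn[:,None]
    v=cv2.remap(g,L[...,0].astype(np.float32),L[...,1].astype(np.float32),cv2.INTER_LINEAR,borderMode=cv2.BORDER_REPLICATE)
    gr=np.abs(np.gradient(v,axis=1)); j=gr.argmax(1); m=L[np.arange(len(a)),j]; ok=(gr.max(1)>2)&(m[:,1]>2)
    f=lambda y:(((proj('wrist',pts(y),T)-m)*nn).sum(1))[ok]
    x=least_squares(f,x,loss='soft_l1',f_scale=.7).x
print('new',np.round(x[:2],4),np.degrees(x[2]),'res per edge',np.round((((proj('wrist',pts(x),T)-m)*nn).sum(1)).reshape(-1,12).mean(1),2),ok.reshape(-1,12).sum(1))
D=np.linalg.inv(nest(x0[:2],x0[2]))@nest(x[:2],x[2]); print('shift in old nest mm',np.round(D[:2,3]*1e3,2))
Fc=T@np.r_[-.0004,0,.0218,1]; print('axis in new nest',np.round(1e3*(np.linalg.inv(nest(x[:2],x[2]))@Fc)[:2],2),'yaw diff tool-nest',np.degrees(np.arctan2(T[1,0],T[0,0])-x[2]))
v=im.copy()
for q in proj('wrist',pts(x),T): cv2.circle(v,tuple(np.round(q).astype(int)),1,(0,255,0),-1)
cv2.imwrite('pics/%s_fit.png'%nm,v[:,:,::-1])
np.save('nest_'+nm+'.npy',x)
E
python3 fit4.py w7
```

```text
new [ 0.6173 -0.2755] -30.28528502139476 res per edge [ 0.2  -0.23  0.44 -0.44  0.01  0.8 ] [12 12 12 12 12 12]
shift in old nest mm [ 1.56 -0.2 ]
axis in new nest [-119.64    1.36] yaw diff tool-nest 0.5108857858269358
```

View pics/w7_fit.png

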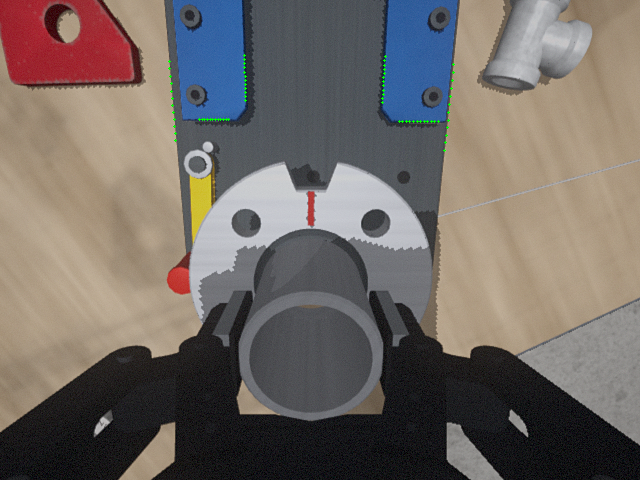

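Both fits agree: shift tool y by +1.4 mm and turn 0.4°. Lowering to just above the plate.

>>> move_arm(
  moves=[
    [0,0,0.4,0,1.4,30,0],
    [0,0,0.4,0,1.4,65,0],
    [0,0,0.4,0,1.4,90,0],
    [0,0,0.4,0,1.4,102,0],
    [0,0,0.4,0,1.4,105,0],
    [0,0,0.4,0,1.4,105,0],
  ],
)

```text
time_s: 11.55
position: [0.5149, -0.2157, 0.0759]
tcp_rot: [0.0, 0.965, -0.261, 0.0]
contact_force: [-0.5, 0.7, -5.7]
gripper_width: 0.0466
```

>>> move_arm(
  moves=[
    [0,0,0,0,0,1,0],
    [0,0,0,0,0,2,0],
    [0,0,0,0,0,2,0],
  ],
)

```text
time_s: 11.85
position: [0.5147, -0.2157, 0.0739]
tcp_rot: [0.0, 0.965, -0.261, 0.0]
contact_force: [0.4, -0.3, -6.1]
gripper_width: 0.0465
```

```bash
python3 fit3.py w8; python3 fit4.py w8
```

```text
[[ 8.634e-01 -5.044e-01  9.000e-04  5.147e-01]
 [-5.044e-01 -8.634e-01 -5.000e-04 -2.157e-01]
 [ 1.000e-03 -0.000e+00 -1.000e+00  7.390e-02]
 [ 0.000e+00  0.000e+00  0.000e+00  1.000e+00]] [-0.34048575 -0.3479894  -5.19636631] [ 0.01357703  0.01239242 -0.02200734] 0.046826115872541034 11.9
flange axis in tool mm [-0.4  -0.02] 0.1252327702277809
notch deg in tool (z down) -10.09999999999986 10.400000000000434 0.15000000000028632
axis in nest mm [-117.5    0.2   52.1] tool yaw -30.294339141062746
new [ 0.6165 -0.2754] -30.558046765847998 res per edge [-3.67 -0.45  1.35 -0.19  0.68 -0.56] [12 12 12 12 12 12]
shift in old nest mm [ 0.83 -0.57]
axis in new nest [-118.32   -0.33] yaw diff tool-nest 0.26370762478525267
```

View pics/w8_fit.png

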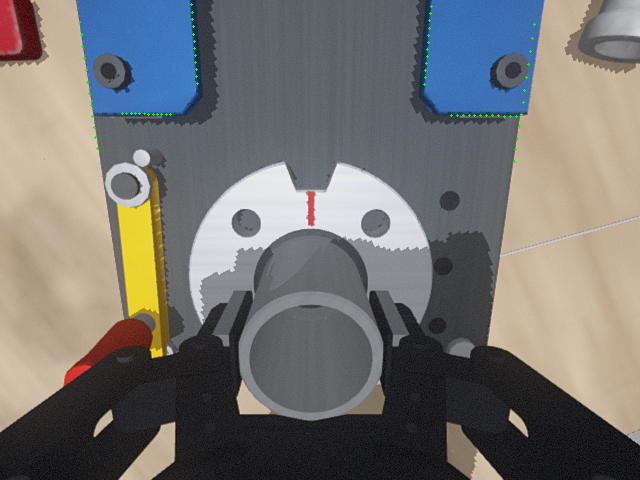

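>>> move_arm(
  moves=[
    [0,0,0,0,0,1,0],
    [0,0,0,0,0,1.5,0],
    [0,0,0,0,0,1.5,0],
  ],
)

```text
time_s: 12.2
position: [0.5145, -0.2156, 0.0719]
tcp_rot: [-0.0, 0.965, -0.261, 0.0]
contact_force: [-0.3, 1.0, -3.9]
gripper_width: 0.047
```

>>> move_arm(
  moves=[
    [0,0,0,0,0,0.5,0],
    [0,0,0,0,0,0.5,0],
  ],
)

```text
time_s: 12.4
position: [0.5145, -0.2155, 0.0718]
tcp_rot: [-0.0, 0.965, -0.261, -0.0]
contact_force: [-3.9, 2.7, 6.2]
gripper_width: 0.0467
```

It touches the plate at TCP z 0.0718. I'll ease off 0.5 mm and start sliding along tool x.

>>> move_arm(
  moves=[
    [0,0,0,0,0,-0.5,0],
    [0,0,0,10,0,-0.5,0],
    [0,0,0,20,0,-0.5,0],
    [0,0,0,30,0,-0.5,0],
    [0,0,0,40,0,-0.5,0],
    [0,0,0,50,0,-0.5,0],
    [0,0,0,60,0,-0.5,0],
    [0,0,0,60,0,-0.5,0],
  ],
)

```text
time_s: 13.2
position: [0.5679, -0.2469, 0.0719]
tcp_rot: [0.0, 0.965, -0.261, 0.001]
contact_force: [2.3, -1.7, -0.1]
gripper_width: 0.0465
```

```bash
python3 fit3.py w9
```

```text
[[ 8.634e-01 -5.046e-01  2.500e-03  5.679e-01]
 [-5.045e-01 -8.634e-01 -1.400e-03 -2.469e-01]
 [ 2.900e-03 -1.000e-04 -1.000e+00  7.190e-02]
 [ 0.000e+00  0.000e+00  0.000e+00  1.000e+00]] [ 2.60409979 -1.19540674  0.08615946] [-0.32609187 -0.32041094  0.09487768] 0.04700053810412176 13.25
flange axis in tool mm [-0.51  0.14] 0.44577437974353484
notch deg in tool (z down) -10.199999999999863 10.20000000000043 2.8393980933398735e-13
axis in nest mm [-55.9  -0.3  50.1] tool yaw -30.301606795256642
```

View pics/w9.png

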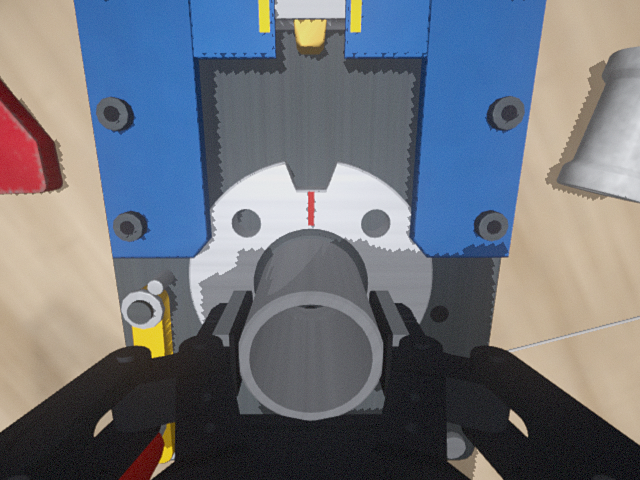

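It's centred: lip edges at 210 and 412, notch at 311, key at 311, under the lips. Continuing.

>>> move_arm(
  moves=[
    [0,0,0,8,0,0,0],
    [0,0,0,16,0,0,0],
    [0,0,0,24,0,0,0],
    [0,0,0,32,0,0,0],
    [0,0,0,40,0,0,0],
    [0,0,0,42,0,0,0],
    [0,0,0,42,0,0,0],
  ],
)

```text
time_s: 13.95
position: [0.6026, -0.267, 0.0719]
tcp_rot: [0.0, 0.965, -0.261, 0.0]
contact_force: [-0.5, 1.1, 2.4]
gripper_width: 0.0465
```

```bash
python3 fit3.py w10
```

```text
[[ 8.634e-01 -5.045e-01  2.000e-04  6.026e-01]
 [-5.045e-01 -8.634e-01 -1.000e-04 -2.670e-01]
 [ 2.000e-04 -0.000e+00 -1.000e+00  7.190e-02]
 [ 0.000e+00  0.000e+00  0.000e+00  1.000e+00]] [0.46706891 1.23638896 0.66752856] [-0.10164026  0.08098291 -0.08590723] 0.04668271729177461 14.0
flange axis in tool mm [-0.38  0.1 ] 0.3299165565563999
notch deg in tool (z down) -10.199999999999863 10.30000000000043 0.050000000000284546
axis in nest mm [-15.8  -0.4  50.1] tool yaw -30.29946882426766
```

View pics/w10.png

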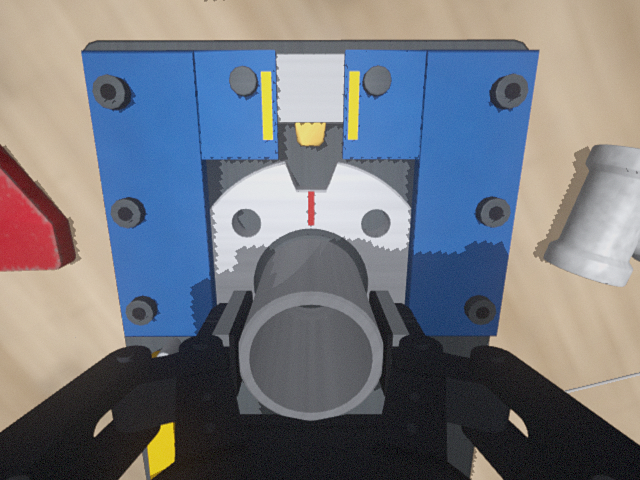

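>>> move_arm(
  moves=[
    [0,0,0,3,0,0,0],
    [0,0,0,6,0,0,0],
    [0,0,0,9,0,0,0],
    [0,0,0,12,0,0,0],
    [0,0,0,12,0,0,0],
  ],
)

```text
time_s: 14.5
position: [0.6128, -0.273, 0.0719]
tcp_rot: [-0.0, 0.965, -0.261, -0.0]
contact_force: [-1.4, 1.2, 3.1]
gripper_width: 0.0466
```

>>> move_arm(
  moves=[
    [0,0,0,1,0,0,0],
    [0,0,0,2,0,0,0],
    [0,0,0,2,0,0,0],
  ],
)

```text
time_s: 14.8
position: [0.6143, -0.2738, 0.0719]
tcp_rot: [-0.0, 0.965, -0.261, -0.0]
contact_force: [-2.8, 3.6, 5.1]
gripper_width: 0.0466
```

>>> move_arm(
  moves=[
    [0,0,0,1,0,0,0],
    [0,0,0,1,0,0,0],
  ],
)

```text
time_s: 15.0
position: [0.6152, -0.2743, 0.0719]
tcp_rot: [-0.0, 0.965, -0.261, -0.0]
contact_force: [-4.3, 3.6, 4.9]
gripper_width: 0.0464
```

>>> move_arm(
  moves=[
    [0,0,0,1,0,0,0],
    [0,0,0,1,0,0,0],
  ],
)

```text
time_s: 15.2
position: [0.616, -0.2749, 0.0719]
tcp_rot: [-0.0, 0.965, -0.261, -0.0]
contact_force: [-4.4, 3.3, 5.5]
gripper_width: 0.0468
```

>>> move_arm(
  moves=[
    [0,0,0,0.7,0,0,0],
    [0,0,0,0.7,0,0,0],
  ],
)

```text
time_s: 15.4
position: [0.6165, -0.2752, 0.0719]
tcp_rot: [-0.0, 0.965, -0.261, -0.001]
contact_force: [-4.6, 3.4, 5.6]
gripper_width: 0.0469
```

>>> move_arm(
  moves=[
    [0,0,0,0.7,0,0,0],
    [0,0,0,0.7,0,0,0],
  ],
)

```text
time_s: 15.6
position: [0.6171, -0.2755, 0.0719]
tcp_rot: [-0.0, 0.965, -0.261, -0.001]
contact_force: [-4.9, 3.6, 5.5]
gripper_width: 0.0467
```

```bash
python3 fit3.py w11
```

```text
[[ 8.634e-01 -5.045e-01 -9.000e-04  6.171e-01]
 [-5.045e-01 -8.634e-01  5.000e-04 -2.755e-01]
 [-1.100e-03  0.000e+00 -1.000e+00  7.190e-02]
 [ 0.000e+00  0.000e+00  0.000e+00  1.000e+00]] [-5.73372997  3.01075869  5.00768172] [ 0.27596139  0.77298362 -0.07565611] 0.047195607168124 15.65
flange axis in tool mm [-6.98 -2.75] 4.4872168986918535
notch deg in tool (z down) -20.0 19.900000000000567 -4.14205607476613
axis in nest mm [-5.6  2.4 50.1] tool yaw -30.297032497938396
```

View pics/w11.png

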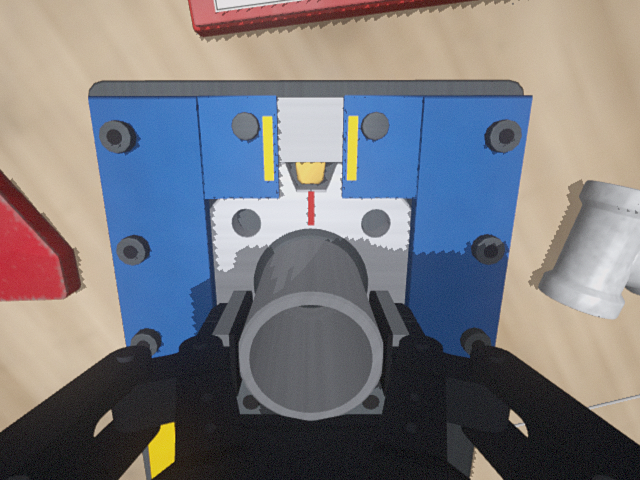

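The key is now inside the notch at (310,175) and the sliding force is only about 6 N. I'll advance until firm contact.

>>> move_arm(
  moves=[
    [0,0,0,0.7,0,0,0],
    [0,0,0,0.7,0,0,0],
  ],
)

```text
time_s: 15.85
position: [0.6173, -0.2756, 0.0719]
tcp_rot: [-0.0, 0.965, -0.261, -0.001]
contact_force: [-8.3, 5.4, 7.5]
gripper_width: 0.0464
```

>>> move_arm(
  moves=[
    [0,0,0,0.7,0,0,0],
    [0,0,0,0.7,0,0,0],
  ],
)

```text
time_s: 16.05
position: [0.6175, -0.2757, 0.072]
tcp_rot: [-0.0, 0.965, -0.261, -0.002]
contact_force: [-11.4, 6.4, 10.1]
gripper_width: 0.0468
```

>>> move_arm(
  moves=[
    [0,0,0,0.7,0,0,0],
    [0,0,0,0.7,0,0,0],
  ],
)

```text
time_s: 16.25
position: [0.6176, -0.2758, 0.0721]
tcp_rot: [-0.001, 0.965, -0.261, -0.003]
contact_force: [-14.3, 8.3, 14.1]
gripper_width: 0.0469
```

Firm contact: the force is climbing and the TCP has stalled at (0.6176, -0.2758), which agrees with the refitted nest origin. I'll relax, release, and check from above.

>>> move_arm(
  moves=[
    [0,0,0,-1,0,0,0],
    [0,0,0,-1.5,0,0,0],
    [0,0,0,-1.5,0,0,0],
  ],
)

```text
time_s: 16.55
position: [0.6173, -0.2757, 0.0719]
tcp_rot: [-0.0, 0.965, -0.261, -0.001]
contact_force: [-6.6, 4.5, 7.0]
gripper_width: 0.0467
```

>>> move_arm(
  moves=[
    [0,0,0,0,0,0,0.6],
    [0,0,0,0,0,0,0.75],
    [0,0,0,0,0,0,0.9],
    [0,0,0,0,0,0,0.9],
    [0,0,0,0,0,-20,0.9],
    [0,0,0,0,0,-50,0.9],
    [0,0,0,0,0,-90,0.9],
    [0,0,0,0,0,-130,0.9],
    [0,0,0,0,0,-160,0.9],
    [0,0,0,0,0,-160,0.9],
  ],
)

```text
time_s: 17.55
position: [0.6196, -0.277, 0.2369]
tcp_rot: [0.001, 0.965, -0.261, 0.004]
contact_force: [-0.6, -0.2, 0.1]
gripper_width: 0.0773
```

```bash
python3 - <<'E'
from h import *
T=tool(); im=eyes.read_camera('wrist'); np.save('w12T.npy',T); np.save('w12.npy',im)
cv2.imwrite('pics/w12.png',im[:,:,::-1])
print(np.round(T[:3,3],4))
for n in ['flange_center','flange_notch','key_tip','keeper_grip','keeper_pivot']:
    for d in eyes.landmark_of(n,'wrist')[:1]:
        z=HZ[n]+(.01 if 'flange' in n else 0)
        p=onz('wrist',d['location'],z,T)
        print(n,round(d['conf'],2),np.round(d['location'],1),np.round(1e3*(np.linalg.inv(N0())@np.r_[p,1])[:2],1))
E
python3 fit.py >/dev/null; cat fit.py | sed "s/w1T/w12T/;s/'w1.npy/'w12.npy/;s/'nest.npy'/'nest_w12.npy'/;s/fit1.png/fit12.png/;s/\[20:300,200:450\]/[60:340,170:470]/;s/\[200,20\]/[170,60]/g" > fit12.py; python3 fit12.py | head -8
```

```text
[ 0.6196 -0.277   0.2369]
flange_notch 0.91 [311.  160.9] [52.6 -0.9]
key_tip 0.61 [310.2 163.2] [51.2 -0.2]
keeper_grip 0.66 [218.7 377.8] [-143.7   86.1]
keeper_pivot 0.61 [214.3 304.6] [-69.1  84.9]
[ 0.6159 -0.2748] -29.85 96 [0.88]
[ 0.616  -0.2751] -29.81 96 [0.94]
[ 0.6162 -0.2752] -29.9 96 [0.72]
[ 0.6162 -0.2752] -29.94 96 [0.76]
[ 0.6161 -0.2751] -29.87 96 [0.77]
[ 0.6162 -0.2752] -29.9 96 [0.8]
[-0.45 -0.24  0.11 -0.65 -1.48  1.56 -0.12  0.29]
0.55 [[285.3 353.8]] [ 0.53418058 -0.20190011  0.074     ]
```

View pics/w12.png

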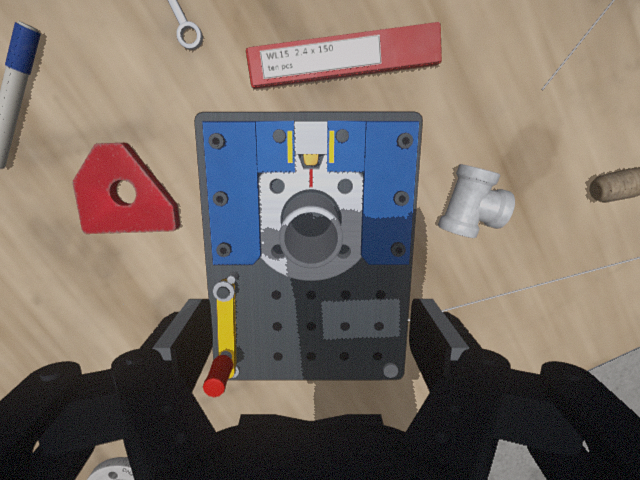

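The flange sits under the lips with its notch over the key at about (311,160), and the networks put the notch at nest x about 52 mm (53 nominal). The keeper handle is at nest (-143, 86). I'll close the fingers, go behind the handle, and push the keeper shut with the flat of the closed fingers.

>>> move_arm(
  moves=[
    [0,0,6,-20,-12,0,0.5],
    [0,0,12,-45,-28,0,0],
    [0,0,18,-75,-48,0,0],
    [0,0,24,-105,-68,10,0],
    [0,0,30,-135,-88,30,0],
    [0,0,36,-160,-104,50,0],
    [0,0,42,-166,-109,70,0],
    [0,0,48,-166,-109,90,0],
    [0,0,50,-166,-109,100,0],
    [0,0,50,-166,-109,100,0],
  ],
)

```text
time_s: 18.85
position: [0.5288, -0.0979, 0.1299]
tcp_rot: [0.001, 0.764, -0.645, -0.002]
contact_force: [-0.2, 0.2, -0.2]
gripper_width: -0.0001
```

```bash
cp nest_w7.npy /dev/null
python3 - <<'E'
from h import *
T=tool(); im=eyes.read_camera('wrist')
s=sense(); print(np.round(T,4),s['gripper_width'],s['joints'],s['time_s'])
N=N0()
def tgt(k,off,yaw): # yaw nest deg
    n=np.array([np.cos(np.radians(yaw)),np.sin(np.radians(yaw))])
    p=np.array([-.07-.072*np.sin(k),.084-.072*np.cos(k)])-n*off
    return (N@np.r_[p,.057,1])[:3]
q=proj('wrist',tgt(1.6,.0315,-50),T)[0]; print(q)
for k in (1.5,1.6):
    p=grip(k);p[2]=.074; q=proj('wrist',p,T)[0]; print(k,q); cv2.circle(im,tuple(np.round(q).astype(int)),2,(0,255,0),-1)
print('pre',intool(tgt(1.6,.0315,-50),T))
cv2.imwrite('pics/w13.png',im[:,:,::-1])
E
```

```text
[[ 0.1682 -0.9857 -0.0035  0.5288]
 [-0.9857 -0.1682  0.001  -0.0979]
 [-0.0015  0.0033 -1.      0.1299]
 [ 0.      0.      0.      1.    ]] 0.00014223684707673315 [-2.69815743e-01  4.83080295e-01  1.78184324e+00  6.17354849e-06
  8.78630383e-01  2.70148104e+00] 18.9
[307.45650521 263.7311071 ]
1.5 [316.10950878 203.15083428]
1.6 [306.89736413 214.52382022]
pre [ 0.4 -2.2 72.9]
```

View pics/w13.png

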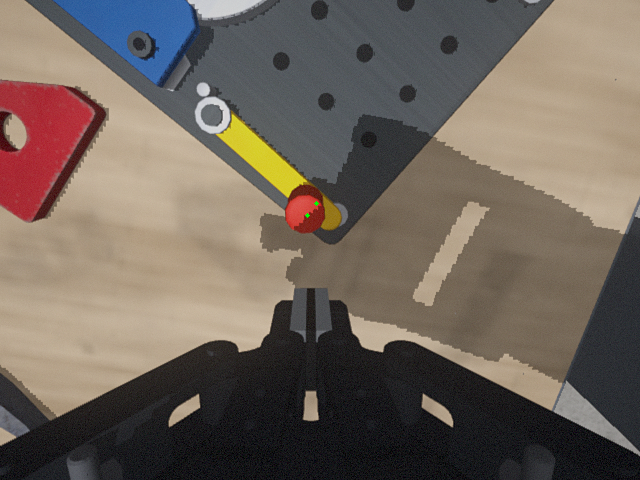

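The handle top is at (305,214), about 1.61 rad, with the closed fingers squarely behind it. I'll compute the push path.

```bash
cat > path.py <<'E'
from h import *
T=tool(); T[:3,2]=[0,0,-1]; N=N0()
y0=np.degrees(np.arctan2(T[1,0],T[0,0])); print('yaw',y0)
def tgt(k,off,yaw):
    n=np.array([np.cos(np.radians(yaw)),np.sin(np.radians(yaw))])
    p=np.array([-.07-.072*np.sin(k),.084-.072*np.cos(k)])-n*off
    return (N@np.r_[p,.057,1])[:3]
for k in [1.6,1.5,1.4,1.3,1.2,1.1,1.0,.9,.8,.7,.6,.5,.4,.3,.2,.1,0]:
    yn=-50*(k/1.6)
    print(k,'turn',round(y0-(yn-30),1),intool(tgt(k,.0215,yn),T))
E
python3 path.py
```

```text
yaw -80.24303427900317
1.6 turn -0.2 [10.  -1.7 74. ]
1.5 turn -3.4 [15.7  4.  74. ]
1.4 turn -6.5 [21.8  9.1 74. ]
1.3 turn -9.6 [28.4 13.5 74. ]
1.2 turn -12.7 [35.3 17.3 74. ]
1.1 turn -15.9 [42.5 20.4 74. ]
1.0 turn -19.0 [50.  22.7 74. ]
0.9 turn -22.1 [57.6 24.4 74. ]
0.8 turn -25.2 [65.2 25.3 74. ]
0.7 turn -28.4 [72.9 25.4 74. ]
0.6 turn -31.5 [80.5 24.8 74. ]
0.5 turn -34.6 [87.9 23.5 74. ]
0.4 turn -37.7 [95.2 21.4 74. ]
0.3 turn -40.9 [102.1  18.7  74. ]
0.2 turn -44.0 [108.8  15.4  74. ]
0.1 turn -47.1 [115.   11.4  74. ]
0 turn -50.2 [120.7   6.9  74. ]
```

>>> move_arm(
  moves=[
    [0,0,0,0,-2,30,0],
    [0,0,0,0,-2,60,0],
    [0,0,0,0,-2,73,0],
    [0,0,0,0,-2,73,0],
  ],
)

```text
time_s: 19.3
position: [0.5311, -0.0978, 0.0579]
tcp_rot: [0.001, 0.765, -0.645, -0.001]
contact_force: [-0.1, -0.4, 0.0]
gripper_width: -0.0002
```

>>> move_arm(
  moves=[
    [0,0,0,10,0,0,0],
    [0,0,-3.5,16,6,0,0],
    [0,0,-6.5,22,11,0,0],
    [0,0,-9.5,28.5,15.5,0,0],
    [0,0,-12.5,35,19,0,0],
    [0,0,-16,42.5,22.5,0,0],
    [0,0,-19,50,24.5,0,0],
    [0,0,-22,57.5,26.5,0,0],
    [0,0,-25,65,27.5,0,0],
    [0,0,-25,65,27.5,0,0],
  ],
)

```text
time_s: 20.3
position: [0.5158, -0.168, 0.0601]
tcp_rot: [0.0, 0.886, -0.464, 0.001]
contact_force: [-0.4, -0.3, 0.7]
gripper_width: -0.0001
```

```bash
python3 path.py
python3 - <<'E'
from h import *
T=tool(); im=eyes.read_camera('wrist')
for k in (.7,.8,.9,):
    p=grip(k);p[2]=.074; q=proj('wrist',p,T)[0]; print(k,q); cv2.circle(im,tuple(np.round(q).astype(int)),2,(0,255,0),-1)
cv2.imwrite('pics/w14.png',im[:,:,::-1])
E
```

```text
yaw -55.29694994819316
1.6 turn 24.7 [-40.1 -48.    3.1]
1.5 turn 21.6 [-37.3 -40.5   3.1]
1.4 turn 18.5 [-33.9 -33.3   3.1]
1.3 turn 15.3 [-29.8 -26.5   3.1]
1.2 turn 12.2 [-25.1 -20.2   3.1]
1.1 turn 9.1 [-19.9 -14.3   3.1]
1.0 turn 6.0 [-14.1  -9.1   3.1]
0.9 turn 2.8 [-7.9 -4.4  3.1]
0.8 turn -0.3 [-1.3 -0.3  3.1]
0.7 turn -3.4 [5.5 3.  3.1]
0.6 turn -6.5 [12.7  5.7  3.1]
0.5 turn -9.7 [20.   7.6  3.1]
0.4 turn -12.8 [27.4  8.8  3.1]
0.3 turn -15.9 [34.9  9.3  3.1]
0.2 turn -19.0 [42.3  9.1  3.1]
0.1 turn -22.2 [49.6  8.1  3.1]
0 turn -25.3 [56.7  6.4  3.1]
0.7 [316.84872628 275.84916509]
0.8 [309.91779063 295.84615212]
0.9 [301.12737903 314.52774519]
```

View pics/w14.png

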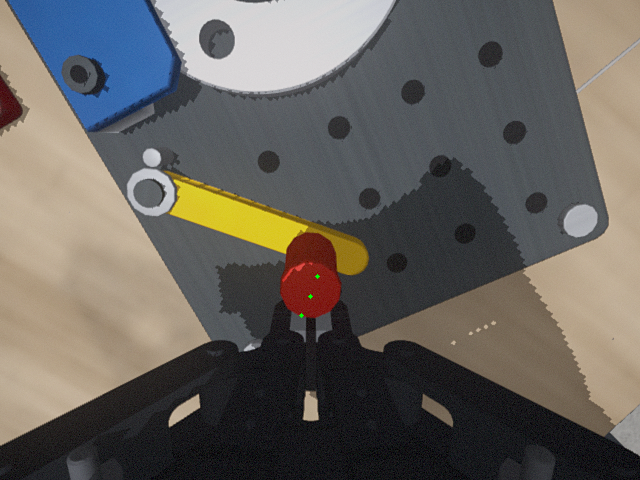

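The keeper is at about 0.77 rad (handle top at (311,290)), being pushed cleanly. Continuing.

>>> move_arm(
  moves=[
    [0,0,-3.5,5.5,3,2,0],
    [0,0,-6.5,12.5,5.5,2,0],
    [0,0,-9.5,20,7.5,2,0],
    [0,0,-13,27.5,9,2,0],
    [0,0,-16,35,9.5,2,0],
    [0,0,-19,42,9,2,0],
    [0,0,-22,48,8,2,0],
    [0,0,-24,52,7.5,2,0],
    [0,0,-24,52,7.5,2,0],
  ],
)

```text
time_s: 21.25
position: [0.5397, -0.2141, 0.0576]
tcp_rot: [0.0, 0.963, -0.27, 0.001]
contact_force: [-0.3, 0.2, 0.9]
gripper_width: -0.0
```

>>> move_arm(
  moves=[
    [0,0,0,2,0,0,0],
    [0,0,0,3,0,0,0],
    [0,0,0,3,0,0,0],
  ],
)

```text
time_s: 21.55
position: [0.5418, -0.2152, 0.0571]
tcp_rot: [0.0, 0.963, -0.27, 0.0]
contact_force: [-1.5, 0.4, 1.6]
gripper_width: -0.0003
```

```bash
python3 path.py | tail -3
python3 - <<'E'
from h import *
T=tool(); im=eyes.read_camera('wrist')
for k in (0,.1,.2):
    p=grip(k);p[2]=.074; q=proj('wrist',p,T)[0]; print(k,q); cv2.circle(im,tuple(np.round(q).astype(int)),2,(0,255,0),-1)
cv2.imwrite('pics/w15.png',im[:,:,::-1])
E
```

```text
0.2 turn 4.9 [-11.8  -1.4   0.1]
0.1 turn 1.8 [-4.7  0.7  0.1]
0 turn -1.3 [2.5 2.1 0.1]
0 [315.26313439 288.79819722]
0.1 [314.54773698 309.92103516]
0.2 [311.6215392  330.20090638]
```

View pics/w15.png

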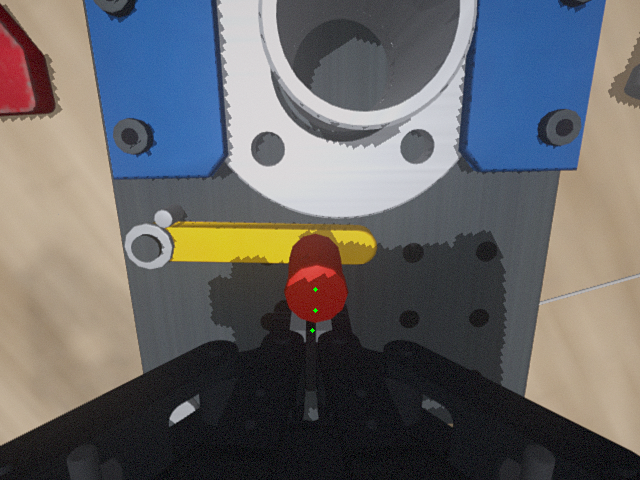

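Almost shut: the handle top is at (316,292), about 0.02 to 0.05 rad. I'll press gently to the stop.

>>> move_arm(
  moves=[
    [0,0,0,1.5,0,0,0],
    [0,0,0,1.5,0,0,0],
  ],
)

```text
time_s: 21.8
position: [0.543, -0.216, 0.0568]
tcp_rot: [0.0, 0.963, -0.27, 0.0]
contact_force: [-1.8, 1.1, 2.1]
gripper_width: -0.0
```

>>> move_arm(
  moves=[
    [0,0,0,1,0,0,0],
    [0,0,0,1,0,0,0],
  ],
)

```text
time_s: 22.0
position: [0.5438, -0.2165, 0.0568]
tcp_rot: [0.0, 0.963, -0.27, -0.0]
contact_force: [-1.1, 0.5, 1.0]
gripper_width: 0.0002
```

>>> move_arm(
  moves=[
    [0,0,0,1,0,0,0],
    [0,0,0,1,0,0,0],
  ],
)

```text
time_s: 22.2
position: [0.5442, -0.2169, 0.0567]
tcp_rot: [-0.0, 0.963, -0.27, -0.001]
contact_force: [-4.2, 1.5, 2.2]
gripper_width: 0.0
```

>>> move_arm(
  moves=[
    [0,0,0,1,0,0,0],
    [0,0,0,1,0,0,0],
  ],
)

```text
time_s: 22.4
position: [0.5444, -0.217, 0.0566]
tcp_rot: [-0.0, 0.963, -0.27, -0.002]
contact_force: [-9.5, 2.8, 6.6]
gripper_width: 0.0001
```

>>> move_arm(
  moves=[
    [0,0,0,0.7,0,0,0],
    [0,0,0,0.7,0,0,0],
  ],
)

```text
time_s: 22.6
position: [0.5445, -0.217, 0.0566]
tcp_rot: [-0.0, 0.963, -0.27, -0.002]
contact_force: [-11.3, 4.5, 8.5]
gripper_width: -0.0002
```

The TCP has stalled with the force rising, so the keeper is on its stop. I'll back off, rise, and check.

>>> move_arm(
  moves=[
    [0,0,0,-5,0,0,0],
    [0,0,0,-20,0,0,0],
    [0,0,0,-20,0,-40,0],
    [0,0,0,-20,0,-80,0],
    [0,0,0,-10,0,-125,0],
    [0,0,0,0,0,-170,0],
    [0,0,0,15,0,-200,0],
    [0,0,0,20,0,-200,0],
    [0,0,0,20,0,-200,0],
  ],
)

```text
time_s: 23.5
position: [0.5637, -0.2286, 0.2568]
tcp_rot: [0.0, 0.963, -0.27, 0.001]
contact_force: [-0.4, 0.3, -0.4]
gripper_width: 0.0001
```

```bash
cat > chk.py <<'E'
from h import *
T=tool(); im=eyes.read_camera('wrist'); np.save('w16T.npy',T); np.save('w16.npy',im)
s=sense(); print(T[:3,3],s['contact_force'],s['time_s'])
N=N0(); Ni=np.linalg.inv(N)
for n in ['flange_center','flange_notch','key_tip','keeper_grip','keeper_pivot','fixture']:
    for d in eyes.landmark_of(n,'wrist')[:1]:
        z=HZ[n]+(.01 if 'flange' in n else 0)
        p=onz('wrist',d['location'],z,T); print(n,round(d['conf'],2),np.round(d['location'],1),np.round(1e3*(Ni@np.r_[p,1])[:2],1))
v=im.copy()
for k,c in ((0,(0,255,0)),(.1,(255,0,255))):
    p=grip(k);p[2]=.074; q=proj('wrist',p,T)[0]; cv2.circle(v,tuple(np.round(q).astype(int)),2,c,-1)
ph=np.linspace(0,6.28,100)
for r,z in ((.06,.024),(.024,.09)):
    P=(N@np.c_[r*np.cos(ph),r*np.sin(ph),np.full(100,z),np.ones(100)].T).T[:,:3]
    for q in proj('wrist',P,T): cv2.circle(v,tuple(np.round(q).astype(int)),0,(0,255,0),-1)
cv2.imwrite('pics/w16.png',v[:,:,::-1])
c=np.clip(proj('wrist',(N@np.r_[0,0,.03,1])[:3],T)[0],100,500).astype(int)
cv2.imwrite('pics/w16z.png',cv2.resize(v[max(c[1]-90,0):c[1]+110,c[0]-110:c[0]+110],None,fx=3,fy=3,interpolation=cv2.INTER_CUBIC)[:,:,::-1])
E
python3 chk.py
```

```text
[ 0.56366351 -0.22858377  0.25682434] [ 0.05764223  0.73443704 -1.30566395] 23.55
flange_center 0.62 [481.8 115.4] [  13.6 -131.3]
flange_notch 0.56 [322.   75.8] [51.5  0.7]
key_tip 0.74 [324.3  78. ] [48.6 -1.1]
keeper_grip 0.76 [313.4 219. ] [-70.5  11. ]
keeper_pivot 0.63 [231. 218.] [-68.   83.6]
fixture 0.69 [321.9 136.8] [-1.1  1. ]
```

View pics/w16.png

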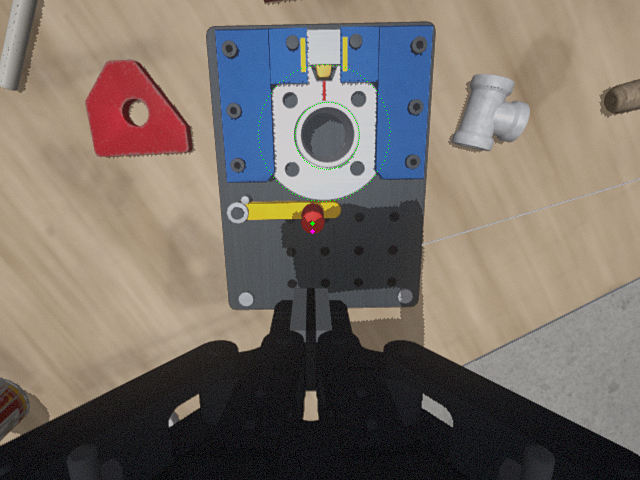

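View pics/w16z.png

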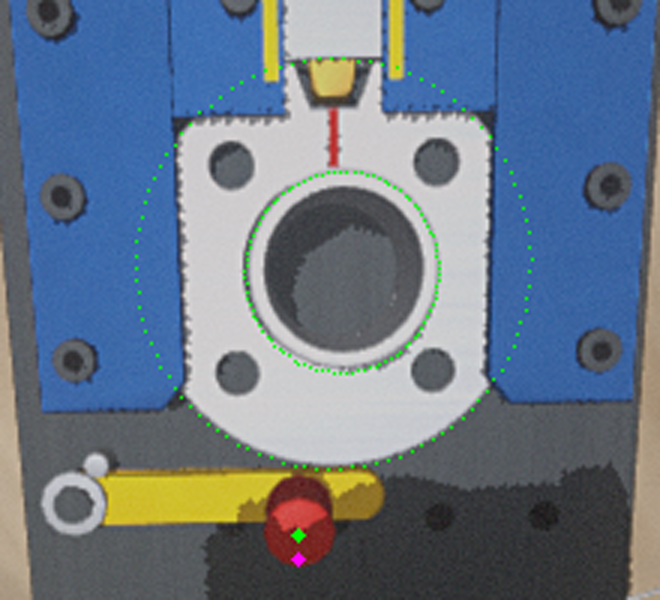

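The zoom shows the flange on the predicted seated circles, with the key at (333,78) centred in the notch. The keeper lies across the mouth just behind the rim, its handle on the green 0 rad mark. The magnet and tee stand where they were, and the gripper is well clear. Handing in.

Run:
```python
from h import *
print(bot.hand_in(), sense()['time_s'], sense()['contact_force'])
```

```text
the job is handed in; nothing more can be done
the job is handed in; nothing more can be done
```

The flange is loaded in the welding nest with its notch over the brass key, the keeper is shut behind it, and the job is handed in. It was handed in at about 23.6 s of the 72 s allowed, and no verdict was reported.

**What I did**
- I swung the keeper from about 0.73 rad to 1.6 rad with the fingers loosely round its handle.
- I gripped the tube in line with the notch, set the flange on the apron and slid it under the lips until it met firm contact. The wrist force rose from about 6 N to about 17 N sideways while the arm stalled.
- I released the tube and pushed the keeper shut against its stop with closed fingers, at about 12 N.

**What the last checks showed**
- **Flange:** The wrist picture puts it on the predicted seated outline to within about 1 mm, with the key centred in the notch. The network put the notch at x 51.5 mm, y 0.7 mm in the nest frame (nominal 53 and 0).
- **Keeper:** The handle was found at (-70.5, 11) mm against (-70, 12) when fully shut, so it is close to 0 rad.
- **Robot:** The gripper stood about 0.2 m above the nest, touching nothing.
- **Bystanders:** The magnet and tee looked unmoved in the last picture. I did not re-measure the others, but the arm met no unexpected forces.

**What disagreed or failed**
- The nest-pose fits from different pictures differed by up to about 1.6 mm along the pocket. I relied on the contact force for the home position.
- The tube-top fit before the grasp caught the wrong edge and I dropped it.
- In the last picture the network put `flange_center` on the pipe tee. I disregarded that one.

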